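# Two horn stoppers into the push-latch cabinet

## Task

Press the cabinet's sloping door inward at its brass plate until the catch lets go, and let it swing fully open. Then stand exactly two of the five horn stoppers upright in the white tray at the back inside the cabinet, leaving the door open so they can air. Leave the other three stoppers standing where they are on the mat, and do not disturb anything else on the bench or on the cabinet's roof.

Things in the scene. Friction and masses are not known exactly. Their poses are not given: they have to be found in the camera images.
- cabinet: Fixed slope-front wooden cabinet, left or right of the mat, turned up to 0.2 rad. Origin on the bench; x axis: front to back. Carcass x -120..+105, y -167..+167, height 194 mm. Front edge 52 mm high, then the opening slopes up and back at 45 degrees to the flat roof (x +14..+105 mm, 12 thick). Inside: 310 mm wide, floor 40 mm high, back wall x +97; side walls 12 thick end at the slope.
- door (a joint): Plywood flap over the whole slope, 190 (up slope) x 334 x 12 mm, hinged at its upper edge, no handle. Rad: 0 closed, negative pressed in (stop -0.06), 2.36 upright, 2.45 fully open. A catch inside the middle of the lower edge holds it; pressing 0.02 rad (3 mm at the plate, about 3 N) frees it for good; let go, it swings up by spring in about 2.5 s and stays. Its lower edge sweeps a 190 mm arc toward the front.
- push_plate (a point): Centre of the 32 mm brass push plate on the door's outer face, mid width, 35 mm from the free lower edge, 155 mm from the hinge. z axis: the door's outward normal (closed: 45 degrees from vertical, toward the cabinet's front); x axis: up the slope. Moves with the door.
- door_hinge (a point): Middle of the hinge line, on the door's outer face, at the roof's front edge (cabinet frame x +14 mm, z 194 mm).
- tray (a point): Point on the top face of the white tray floor inside the cabinet, mid width, 35 mm behind the cabinet's origin, 44 mm above the bench; axes as the cabinet's. The tray is at the back of the compartment, mostly under the roof: y +-153 mm of this point, x from -52 mm (a brass front lip 8 mm high, 5 mm thick) to +57 mm.
- mat: Fixed dark grey cutting mat with light grid lines, 280 (x) x 300 (y) x 4 mm, lying beside the cabinet; origin on its underside, mid width, 75 mm from its far edge and 205 mm from the edge near the robot. Nine things stand on it in three rows of three, about 90 mm (x) by 100 mm (y) apart, in random order: the five stoppers, jar, glue_pot, bowl, weight.
- stopper0: Cream turned-horn stopper with a brass band low down and a dark spot on top: upright solid cylinder 34 mm diameter, straight-sided from the foot to 34 mm, chamfered to its flat top at 40 mm; about 40 g (hidden variation 28 to 56 g). Five alike (stopper0..stopper4), each standing on the cutting mat. Origin: centre of its underside; its z axis is up when it stands.
- stopper1: Cream turned-horn stopper with a brass band low down and a dark spot on top: upright solid cylinder 34 mm diameter, straight-sided from the foot to 34 mm, chamfered to its flat top at 40 mm; about 40 g (hidden variation 28 to 56 g). Five alike (stopper0..stopper4), each standing on the cutting mat. Origin: centre of its underside; its z axis is up when it stands.
- stopper2: Cream turned-horn stopper with a brass band low down and a dark spot on top: upright solid cylinder 34 mm diameter, straight-sided from the foot to 34 mm, chamfered to its flat top at 40 mm; about 40 g (hidden variation 28 to 56 g). Five alike (stopper0..stopper4), each standing on the cutting mat. Origin: centre of its underside; its z axis is up when it stands.
- stopper3: Cream turned-horn stopper with a brass band low down and a dark spot on top: upright solid cylinder 34 mm diameter, straight-sided from the foot to 34 mm, chamfered to its flat top at 40 mm; about 40 g (hidden variation 28 to 56 g). Five alike (stopper0..stopper4), each standing on the cutting mat. Origin: centre of its underside; its z axis is up when it stands.
- stopper4: Cream turned-horn stopper with a brass band low down and a dark spot on top: upright solid cylinder 34 mm diameter, straight-sided from the foot to 34 mm, chamfered to its flat top at 40 mm; about 40 g (hidden variation 28 to 56 g). Five alike (stopper0..stopper4), each standing on the cutting mat. Origin: centre of its underside; its z axis is up when it stands.
- jar: Bystander on the mat: jar full of brass rivets with a red lid, 52 mm diameter, 75 mm high. Origin: centre of underside.
- glue_pot: Bystander on the mat: white pot with a blue lid, 44 mm diameter, 55 mm high. Origin: centre of underside.
- bowl: Bystander on the mat: small dark horn bowl, 76 mm across the rim, 32 mm high. Origin: centre of underside.
- weight: Bystander on the mat: steel knobbed weight, 40 mm diameter, 36 mm high. Origin: centre of underside.
- tin: Bystander: closed tin, 44 mm diameter, 45 mm high, standing on the cabinet's roof. Origin: centre of underside.
- hammer: Bystander: hammer lying on the bench beyond the work, at x about 0.8 m. Origin: underside, between head and handle end.
There are look-alikes about, which are no part of the job. Leave any turquoise look-alike of the stopper0 alone.

How it is judged:
On the way, in this order (a step that is already met when the one before it is completed fails the run):
1. the door is pressed inward far enough to free its catch (joint below -0.015 rad) (value of joint door below -0.015 rad).
2. the door has swung open (joint above 2.2 rad) (value of joint door above 2.2 rad), for 0.1 s.
At the end, for the whole second after the job is handed in: The door stands open (above 2.2 rad); exactly two stoppers, any two, stand upright (within 0.2 rad) and at rest with their feet on the white tray floor, behind its brass lip; the other three stand upright within 30 mm of where they started (value of joint door above 2.2 rad and ((x of stopper0 in the frame of tray between -0.05 and 0.06 m and y of stopper0 in the frame of tray between -0.15 and 0.15 m and z of stopper0 in the frame of tray between -0.006 and 0.008 m and angle between stopper0's own z axis and vertical below 0.2 rad and linear speed of stopper0 below 0.03 m/s) or (distance of stopper0 from where it was at the start of the episode below 0.03 m and angle between stopper0's own z axis and vertical below 0.2 rad)) and ((x of stopper1 in the frame of tray between -0.05 and 0.06 m and y of stopper1 in the frame of tray between -0.15 and 0.15 m and z of stopper1 in the frame of tray between -0.006 and 0.008 m and angle between stopper1's own z axis and vertical below 0.2 rad and linear speed of stopper1 below 0.03 m/s) or (distance of stopper1 from where it was at the start of the episode below 0.03 m and angle between stopper1's own z axis and vertical below 0.2 rad)) and ((x of stopper2 in the frame of tray between -0.05 and 0.06 m and y of stopper2 in the frame of tray between -0.15 and 0.15 m and z of stopper2 in the frame of tray between -0.006 and 0.008 m and angle between stopper2's own z axis and vertical below 0.2 rad and linear speed of stopper2 below 0.03 m/s) or (distance of stopper2 from where it was at the start of the episode below 0.03 m and angle between stopper2's own z axis and vertical below 0.2 rad)) and ((x of stopper3 in the frame of tray between -0.05 and 0.06 m and y of stopper3 in the frame of tray between -0.15 and 0.15 m and z of stopper3 in the frame of tray between -0.006 and 0.008 m and angle between stopper3's own z axis and vertical below 0.2 rad and linear speed of stopper3 below 0.03 m/s) or (distance of stopper3 from where it was at the start of the episode below 0.03 m and angle between stopper3's own z axis and vertical below 0.2 rad)) and ((x of stopper4 in the frame of tray between -0.05 and 0.06 m and y of stopper4 in the frame of tray between -0.15 and 0.15 m and z of stopper4 in the frame of tray between -0.006 and 0.008 m and angle between stopper4's own z axis and vertical below 0.2 rad and linear speed of stopper4 below 0.03 m/s) or (distance of stopper4 from where it was at the start of the episode below 0.03 m and angle between stopper4's own z axis and vertical below 0.2 rad)) and ((height (world z) of each of stopper0, stopper1 above 0.03 m and height (world z) of each of stopper2, stopper3, stopper4 below 0.03 m) or (height (world z) of each of stopper0, stopper2 above 0.03 m and height (world z) of each of stopper1, stopper3, stopper4 below 0.03 m) or (height (world z) of each of stopper0, stopper3 above 0.03 m and height (world z) of each of stopper1, stopper2, stopper4 below 0.03 m) or (height (world z) of each of stopper0, stopper4 above 0.03 m and height (world z) of each of stopper1, stopper2, stopper3 below 0.03 m) or (height (world z) of each of stopper0, stopper3, stopper4 below 0.03 m and height (world z) of each of stopper1, stopper2 above 0.03 m) or (height (world z) of each of stopper0, stopper2, stopper4 below 0.03 m and height (world z) of each of stopper1, stopper3 above 0.03 m) or (height (world z) of each of stopper0, stopper2, stopper3 below 0.03 m and height (world z) of each of stopper1, stopper4 above 0.03 m) or (height (world z) of each of stopper0, stopper1, stopper4 below 0.03 m and height (world z) of each of stopper2, stopper3 above 0.03 m) or (height (world z) of each of stopper0, stopper1, stopper3 below 0.03 m and height (world z) of each of stopper2, stopper4 above 0.03 m) or (height (world z) of each of stopper0, stopper1, stopper2 below 0.03 m and height (world z) of each of stopper3, stopper4 above 0.03 m))); the robot touches nothing.
It fails at once if a bystander is disturbed (jar, glue pot, bowl, weight, tin or hammer moved more than 30 mm) (distance of any of jar, glue_pot, bowl, weight, tin, hammer from where it was at the start of the episode above 0.03 m).
It also fails if it takes over 72 s, if anything falls off the work surface, if the arm or the gripper's body presses on something with over 40 N, if the wrist force passes 120 N, or if a joint passes its speed limit or range.

## Robot

A 6-joint arm with a two-finger parallel gripper is mounted at the origin on the work surface. World frame = base frame: x ahead of the robot, y to its left, z up, the work surface at z = 0. Lengths are in m, angles in rad, forces in N, time in s.
With the tool pointing down it reaches from about 0.325 to 0.775 m from the base axis. Payload 5.5 kg.
Tool frame: the origin (TCP) lies between the finger pads; the fingertips stand ahead of it and the grasp point (between the pads) lies 6 mm ahead of it (tcp_to_tips is the z of the fingertips in the tool frame, in m); z points along the fingers, x is the direction in which the jaws open and shut, and the axes are right-handed (so a half turn about z gives the same grasp; the last joint's range is limited). The gripper opens to 88 mm and grips with 3 to 60 N. Pads are 20 mm wide; open, the fingers measure 115 mm over their backs; the gripper's body (75 mm by 178 mm) begins 61 mm behind the grasp point.
Start: joints at [1.093, 0.091, 1.231, -0, 1.82, -0.057], TCP at [0.245, 0.548, 0.248] pointing down, gripper open.
Joint ranges: [-2.87, 2.87], [-0.86, 2.18], [0.17, 2.46], [-1.51, 4.65], [0.06, 2.69], [-2.65, 2.65]. Speed limits (rad/s): [2.57, 2.57, 3.01, 3.14, 3.14, 3.14].

## Interface

Orientations are given as a 3x3 rotation matrix whose columns are the frame's x, y, z axes.
In Python, from station import * gives the robot as it stands.
- The arm moves only by the tool drive_tool, never from a script. Its argument "moves" is a list that holds one entry, the list of rows, each a list of 5 numbers: the opening, from 0 (shut) to 1 (fully open), then the shift along the world's x, y, z in m, then the turn about the world's z in rad. A call has 1 to 20 rows; each row shifts and turns the pose as measured when the row begins; what a row does not reach is not made up. A row lasts 1/10 s, in which the tool goes at most 50 mm and 8.59 degrees, less where a joint would pass 70% of its speed; a pose out of reach is approached as far as the arm can. A call with a gripper value outside its range is refused whole. The fingers move at their own pace and stop on an object; "grip_force" is the grip in N (left out, the last holds). Time passes only in rows, so rows that do not move let the fingers close. It gives the time, the measured TCP pose, the force and the opening at its end, in the units of the state.
- sense(): the state, without advancing time (a new reading comes with each control period).
- capture(name): name is "scene" or "top"; returns the picture (420x560x3 uint8, red, green, blue); there is no depth.
- calibration(name): a dict with "camera_matrix" (3x3 intrinsics, pixels), "k1" (the pictures are not rectified: a ray, as slopes to the right and down, at radius r is drawn at 1 + k1 r^2 times it, then the intrinsics apply), "extrinsics" (4x4, takes a point from camera to world coordinates). Camera axes: x right, y down, z forward; pixel columns grow to the right and rows downward; lengths in m; the calibration is good to about 2 mm. A picture is of the moment at which its call begins. calibration takes no time and is no camera call.
- sign_off(): hands the job in, once; it reports no verdict.
The state is a dict: "clock": time; "joint_pos": joint angles; "dq": joint speeds; "joint_efforts": joint torques, N m; "ee_pos": TCP position; "eef_rot": TCP orientation; "contact_force": force on the tool from outside, world axes, zero at the start; "torque": the same for the moment, N m; "opening": opening from 0.0 (shut) to 1.0 (fully open).
Only numpy, scipy, OpenCV 4.12 (cv2) and the standard library are available. Lean on these libraries where they do the work, as an engineer would, in place of code of your own. Each camera call takes 0.05 s, during which the arm holds its last target.

## Working session

There is one attempt and no reset: what is moved stays moved. The work goes in short steps, Python scripts to look and compute and a tool call to move; the robot and the scene stay as the last step left them, time stands still between calls to the robot, and variables do not carry over. Pictures are saved under pics/ and viewed, and the job is handed in when it is done.

Besides the shell and the picture viewer there is one more tool, called after "Emit:" as a command line: name --argument value ..., lists and objects as JSON in quotes. drive_tool: Moves the arm, as the interface text tells. Its arguments: {"type":"object","properties":{"moves":{"type":"array","items":{"type":"array","items":{"type":"array","items":{"type":"number"}}}},"grip_force":{"type":"number"}},"required":["moves"]}

```bash
mkdir -p pics; ls; cat > h.py <<'E'
from station import *
import numpy as np, cv2
def save(n,im,s=1):
    if s!=1: im=cv2.resize(im,None,fx=s,fy=s,interpolation=cv2.INTER_CUBIC)
    cv2.imwrite('pics/%s.png'%n,im[:,:,::-1])
E
python3 - <<'E'
from h import *
for n in ("scene","top"):
    im=capture(n); np.save(n+'0.npy',im); save(n+'0',im); c=calibration(n); print(n,c)
s=sense(); print(s)
E
```

```text
pics
scene {'camera_matrix': array([[421.49797414,   0.        , 284.95599907],
       [  0.        , 421.49797414, 218.64881915],
       [  0.        ,   0.        ,   1.        ]]), 'k1': -0.00445056213288878, 'extrinsics': array([[-0.92019563, -0.30649855,  0.24351314,  0.37939452],
       [-0.3914552 ,  0.72314993, -0.56904921,  0.60436549],
       [-0.00168376, -0.61896108, -0.78541985,  0.89147266],
       [ 0.        ,  0.        ,  0.        ,  1.        ]])}
top {'camera_matrix': array([[480.79478302,   0.        , 278.1009243 ],
       [  0.        , 480.79478302, 218.81092554],
       [  0.        ,   0.        ,   1.        ]]), 'k1': -0.14794878073022238, 'extrinsics': array([[-0.0227111 , -0.99458825,  0.10138257,  0.50543698],
       [-0.999583  ,  0.02439936,  0.01544338,  0.02866073],
       [-0.01783348, -0.10098956, -0.99472764,  1.20796811],
       [ 0.        ,  0.        ,  0.        ,  1.        ]])}
{'clock': 0.1, 'joint_pos': array([ 1.09328835e+00,  9.17889514e-02,  1.23175607e+00,  2.30986142e-05,
        1.81982015e+00, -5.66953638e-02]), 'dq': array([-0.00010265, -0.00297649, -0.00083178, -0.00030013,  0.00011718,
       -0.00034671]), 'joint_efforts': array([ 3.53461495e-03, -4.47854805e+01, -4.07570744e+01,  7.01842317e-02,
        2.84389907e-02, -9.29571070e-05]), 'ee_pos': array([0.24498942, 0.54745597, 0.24662201]), 'eef_rot': array([[ 4.08496390e-01,  9.12759554e-01, -8.34476101e-04],
       [ 9.12758222e-01, -4.08497224e-01, -1.56396658e-03],
       [-1.76840661e-03, -1.22800220e-04, -9.99998429e-01]]), 'contact_force': array([-0.6070719 ,  0.59464052,  0.70716231]), 'torque': array([ 0.01002336, -0.02541184,  0.0109827 ]), 'opening': 1.001144922650846}
```

View pics/scene0.png

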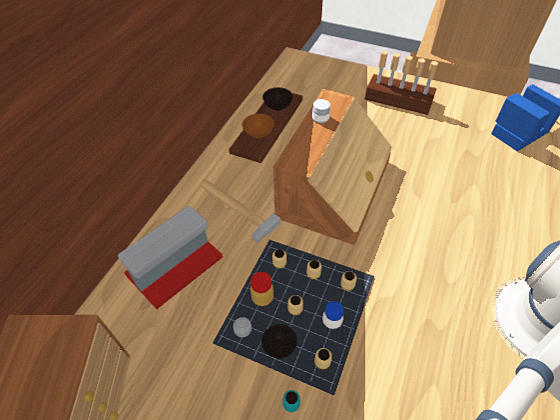

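View pics/top0.png

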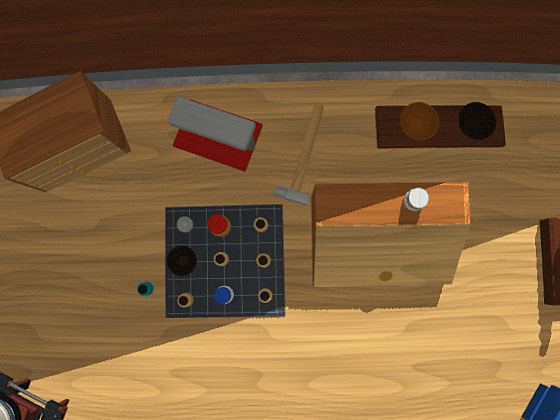

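The top view (up = +x, left = +y) shows the mat at about (165–285, 205–317). The cabinet is to its right at about (313–470, 183–308), with the brass plate at (386,275).
- **Candidates:** stoppers at (260,224), (221,259), (263,261), (185,300) and (265,296). The turquoise one at (145,289) is the look-alike and stays off-limits.
- **Likely picks:** the two in the near row, (185,300) and (265,296).

Next I'll triangulate across both views.

```bash
cat >> h.py <<'E'
def ray(n,px):
    c=calibration(n); K=c['camera_matrix'];E=c['extrinsics']
    D=np.array([c['k1'],0,0,0,0.])
    p=cv2.undistortPointsIter(np.array([[px]],float),K,D,None,None,(3,50,1e-10))[0,0]
    d=E[:3,:3]@np.array([p[0],p[1],1.]); return E[:3,3],d/np.linalg.norm(d)
def onz(n,px,z):
    o,d=ray(n,px); return o+d*(z-o[2])/d[2]
def tri(a,b):
    (o1,d1),(o2,d2)=ray('scene',a),ray('top',b)
    A=np.stack([d1,-d2],1); t=np.linalg.lstsq(A,o2-o1,rcond=None)[0]
    p,q=o1+t[0]*d1,o2+t[1]*d2; return (p+q)/2,np.linalg.norm(p-q)
def proj(n,P):
    c=calibration(n);E=np.linalg.inv(c['extrinsics'])
    return cv2.projectPoints(np.array(P,float).reshape(-1,1,3),cv2.Rodrigues(E[:3,:3])[0],E[:3,3],c['camera_matrix'],np.array([c['k1'],0,0,0,0.]))[0][:,0]
E
python3 - <<'E'
from h import *
S=np.load('scene0.npy');T=np.load('top0.npy')
save('sc_mat',S[230:400,200:390],4); save('top_mat',T[195:325,155:295],4)
save('sc_cab',S[80:250,260:410],4); save('top_cab',T[170:320,300:480],4)
E
```

```text
(no output)
```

View pics/sc_mat.png

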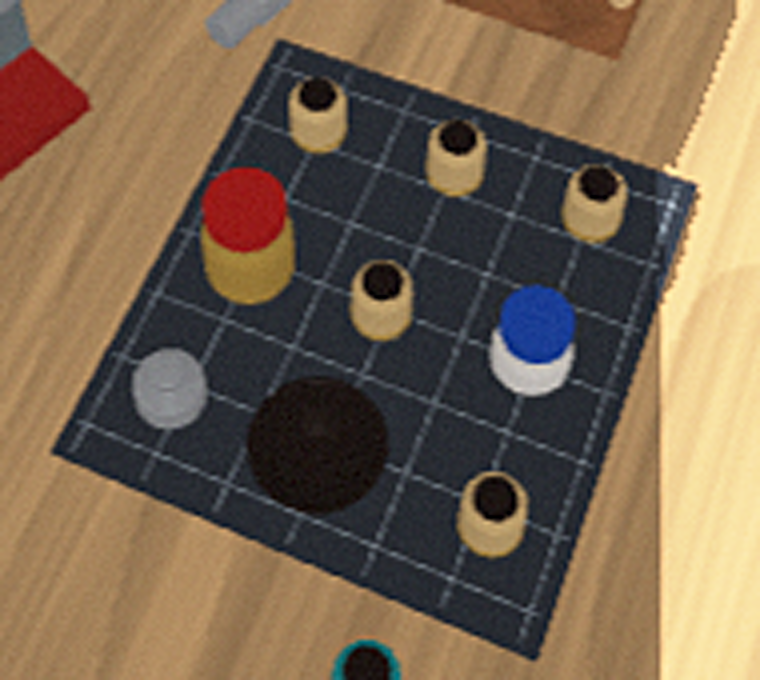

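View pics/top_mat.png

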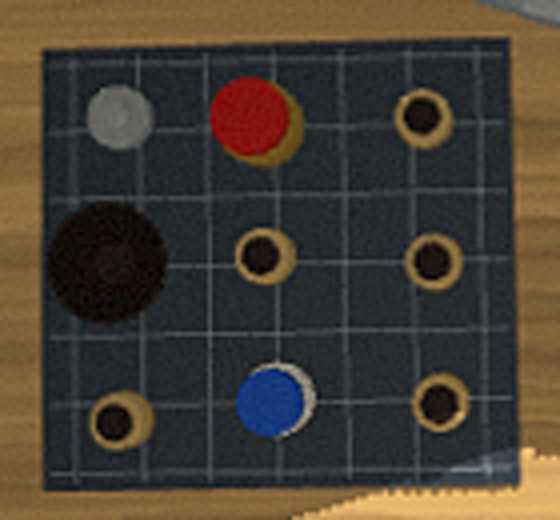

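View pics/sc_cab.png

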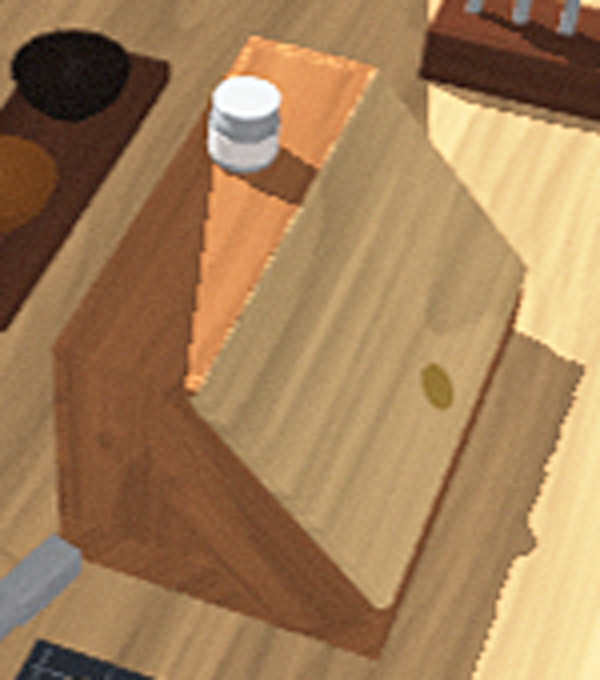

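View pics/top_cab.png

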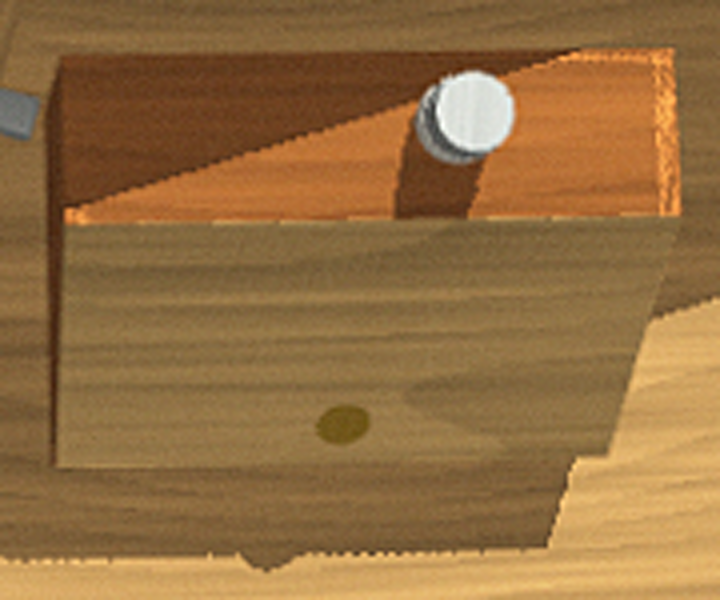

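```bash
cat > m.py <<'E'
from h import *
sm=lambda u,v:(200+u/4-.4,230+v/4-.4); tm=lambda u,v:(155+u/4-.4,195+v/4-.4)
sc=lambda u,v:(260+u/4-.4,80+v/4-.4); tc=lambda u,v:(300+u/4-.4,170+v/4-.4)
for n,a,b in [('A',(598,184),(440,404)),('B',(494,497),(115,422)),('C',(458,137),(433,262)),('D',(317,93),(422,117)),('E',(382,280),(262,257)),('glue',(537,324),(270,401)),('jar',(245,208),(250,116)),('bowl',(318,445),(107,262))]:
    p,e=tri(sm(*a),tm(*b)); print(n,p.round(4),round(e,4))
for n,a,b in [('plate',(436,386),(343,424)),('hingeL',(190,395),(65,222)),('hingeR',(378,70),(682,216)),('lowL',(378,607),(57,467)),('lowR',(525,268),(608,455)),('tin',(247,100),(476,113))]:
    p,e=tri(sc(*a),tc(*b)); print(n,p.round(4),round(e,4))
E
python3 m.py
```

```text
A [0.4396 0.0838 0.0392] 0.0012
B [0.4321 0.282  0.0401] 0.0016
C [0.5255 0.0862 0.0405] 0.0015
D [0.6141 0.0912 0.0422] 0.0022
E [0.5311 0.1905 0.0404] 0.0024
glue [0.4433 0.1857 0.0474] 0.0003
jar [0.614  0.1927 0.0678] 0.0006
bowl [0.529  0.2882 0.0293] 0.0
plate [ 0.4814 -0.2016  0.0818] 0.0017
hingeL [ 0.5956 -0.0352  0.1866] 0.0032
hingeR [ 0.5889 -0.3717  0.1877] 0.0004
lowL [ 0.4627 -0.0343  0.0525] 0.0074
lowR [ 0.4574 -0.3689  0.0553] 0.0031
tin [ 0.642  -0.2471  0.2326] 0.0015
```

Both views agree, though triangulated heights come out 3–6 mm low against the text. That puts the cabinet origin near (0.579, -0.204) with yaw about -0.018, and the plate at (0.482, -0.202, 0.084).

The tray is under the roof. A vertical tool's body would meet the open door before a stopper could clear the lip, so I need the tool tilted outward. I'll test in free air whether an out-of-reach target tilts it.

Emit:
drive_tool --moves '[[[0, 0.03, -0.04, 0.03, 0.04], [0, 0.03, -0.04, 0.03, 0.04], [0, 0.03, -0.04, 0.03, 0.04], [0, 0.03, -0.04, 0.03, 0.04], [0, 0.03, -0.04, 0.03, 0.04], [0, 0.03, -0.04, 0.03, 0.04], [0, 0.03, -0.04, 0.03, 0.04], [0, 0.03, -0.04, 0.0, 0.04], [0, 0.03, -0.04, 0.0, 0.04], [0, 0.03, -0.04, 0, 0.04], [0, 0.03, -0.04, 0, 0], [0, 0.03, -0.04, 0, 0], [0, 0.03, -0.02, 0, 0]]]'

```text
clock: 1.4
ee_pos: [0.6044, 0.0766, 0.4264]
eef_rot: [[-0.006, 1.0, -0.001], [1.0, 0.006, -0.015], [-0.015, -0.001, -1.0]]
contact_force: [-0.0, 0.5, 0.5]
opening: 0.007
```

```bash
cat >> h.py <<'E'
def st():
    s=sense(); R=s['eef_rot']
    print('t',s['clock'],'q',s['joint_pos'].round(3),'p',s['ee_pos'].round(4),'op',round(s['opening'],3),'F',s['contact_force'].round(1))
    print(' x',R[:,0].round(3),'y',R[:,1].round(3),'z',R[:,2].round(3),'tilt',round(np.degrees(np.arctan2(R[0,2],-R[2,2])),1),'zx-angle',round(np.arctan2(R[1,2],R[0,2]),3),'xang',round(np.arctan2(R[1,0],R[0,0]),3))
    return s
E
python3 -c "
from h import *
st()
import station;print([k for k in dir(station) if not k.startswith('_')])"
```

```text
t 1.4 q [ 0.078  0.25   0.726 -0.018  2.167 -1.509] p [0.6044 0.0766 0.4264] op 0.007 F [-0.   0.5  0.5]
 x [-0.006  1.    -0.015] y [ 1.     0.006 -0.001] z [-0.001 -0.015 -1.   ] tilt -0.1 zx-angle -1.633 xang 1.577
['MotionError', 'calibration', 'capture', 'sense', 'sign_off', 'tcp_to_tips']
```

Emit:
drive_tool --moves '[[[0, 0.05, -0.03, 0, 0], [0, 0.05, -0.03, 0, 0], [0, 0.05, 0, 0, 0], [0, 0.05, 0, 0, 0], [0, 0.05, 0, 0, 0], [0, 0.05, 0, 0, 0]]]'

```text
clock: 2.0
ee_pos: [0.7939, 0.0163, 0.3363]
eef_rot: [[0.001, 0.999, 0.049], [1.0, -0.001, -0.013], [-0.013, 0.049, -0.999]]
contact_force: [0.8, 0.6, -0.5]
opening: 0.005
```

```bash
python3 -c "
from h import *
st();print(tcp_to_tips)"
```

```text
t 2.0 q [-0.017  0.789  0.172 -0.015  2.132 -1.595] p [0.7939 0.0163 0.3363] op 0.005 F [ 0.8  0.6 -0.5]
 x [ 0.001  1.    -0.013] y [ 0.999 -0.001  0.049] z [ 0.049 -0.013 -0.999] tilt 2.8 zx-angle -0.27 xang 1.569
0.025
```

Pushing past the limit does tilt the tool outward: 2.8° so far, with joint 3 at its stop. I'll continue, also pushing up.

Emit:
drive_tool --moves '[[[0, 0.04, 0, 0.03, 0], [0, 0.04, 0, 0.03, 0], [0, 0.04, 0, 0.03, 0], [0, 0.04, 0, 0.03, 0], [0, 0.04, 0, 0.03, 0]]]'

```text
clock: 2.5
ee_pos: [0.8279, 0.0123, 0.3734]
eef_rot: [[0.001, 0.977, 0.215], [1.0, 0.001, -0.011], [-0.011, 0.215, -0.977]]
contact_force: [0.2, -0.4, 0.5]
opening: 0.0
```

```bash
python3 -c "
from h import *
st()"
```

```text
t 2.5 q [-0.024  0.752  0.169 -0.006  2.004 -1.598] p [0.8279 0.0123 0.3734] op 0.0 F [ 0.2 -0.4  0.5]
 x [ 0.001  1.    -0.011] y [0.977 0.001 0.215] z [ 0.215 -0.011 -0.977] tilt 12.4 zx-angle -0.05 xang 1.57
```

Emit:
drive_tool --moves '[[[0, 0.04, 0, 0.03, 0], [0, 0.04, 0, 0.03, 0], [0, 0.04, 0, 0.03, 0], [0, 0.04, 0, 0.03, 0], [0, 0.04, 0, 0.03, 0], [0, 0.04, 0, 0.03, 0], [0, 0.04, 0, 0.03, 0], [0, 0.04, 0, 0.03, 0]]]'

```text
clock: 3.3
ee_pos: [0.8946, 0.0084, 0.4469]
eef_rot: [[-0.0, 0.864, 0.504], [1.0, 0.005, -0.008], [-0.009, 0.504, -0.864]]
contact_force: [-0.2, -0.0, 0.5]
opening: 0.006
```

```bash
python3 -c "
from h import *
st()"
```

```text
t 3.3 q [-0.032  0.702  0.169  0.008  1.742 -1.601] p [0.8946 0.0084 0.4469] op 0.006 F [-0.2 -0.   0.5]
 x [-0.     1.    -0.009] y [0.864 0.005 0.504] z [ 0.504 -0.008 -0.864] tilt 30.3 zx-angle -0.015 xang 1.571
```

Emit:
drive_tool --moves '[[[0, 0.04, 0, 0.03, 0], [0, 0.04, 0, 0.03, 0], [0, 0.04, 0, 0.03, 0], [0, -0.03, -0.01, 0, 0], [0, -0.05, -0.03, 0, 0], [0, -0.05, -0.03, 0, 0], [0, -0.05, -0.03, 0, 0], [0, -0.05, -0.03, 0, 0], [0, -0.05, -0.03, 0, 0], [0, -0.05, -0.03, 0, 0], [0, -0.05, -0.03, 0, 0], [0, 0, 0, 0, 0], [0, 0, 0, 0, 0]]]'

```text
clock: 4.6
ee_pos: [0.5921, -0.1808, 0.4794]
eef_rot: [[0.0, 0.782, 0.623], [1.0, 0.013, -0.017], [-0.022, 0.623, -0.782]]
contact_force: [-0.2, -0.2, -0.6]
opening: 0.006
```

```bash
python3 -c "
from h import *
st()"
```

```text
t 4.6 q [-0.502 -0.265  1.273  0.289  1.52  -2.002] p [ 0.5921 -0.1808  0.4794] op 0.006 F [-0.2 -0.2 -0.6]
 x [ 0.     1.    -0.022] y [0.782 0.013 0.623] z [ 0.623 -0.017 -0.782] tilt 38.5 zx-angle -0.028 xang 1.57
```

The 38.5° tilt holds through ordinary moves and is nearly normal to the door. Next is the approach to the plate.

Emit:
drive_tool --moves '[[[0, -0.03, -0.003, -0.03, 0], [0, -0.03, -0.003, -0.035, 0], [0, -0.03, -0.003, -0.035, 0], [0, -0.03, -0.003, -0.035, 0], [0, -0.03, -0.003, -0.035, 0], [0, -0.02, -0.002, -0.04, 0], [0, -0.01, -0.002, -0.04, 0], [0, 0, -0.002, -0.04, 0], [0, 0, 0, -0.03, 0], [0, 0, 0, 0, 0], [0, 0, 0, 0, 0]]]'

```text
clock: 5.7
ee_pos: [0.4173, -0.1981, 0.1553]
eef_rot: [[-0.015, 0.776, 0.631], [1.0, 0.027, -0.009], [-0.024, 0.63, -0.776]]
contact_force: [0.4, 0.4, 0.8]
opening: 0.005
```

```bash
python3 -c "
from h import *
st()
save('top1',capture('top')); save('sc1',capture('scene'))"
```

```text
t 5.7 q [-0.86  -0.851  2.243  0.513  1.294 -2.481] p [ 0.4173 -0.1981  0.1553] op 0.005 F [0.4 0.4 0.8]
 x [-0.015  1.    -0.024] y [0.776 0.027 0.63 ] z [ 0.631 -0.009 -0.776] tilt 39.1 zx-angle -0.014 xang 1.586
```

View pics/sc1.png

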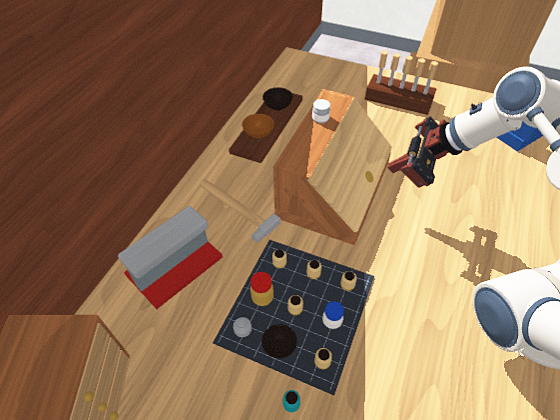

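The scene view shows the gripper tilted in front of the door, with its tips at about (393,167) and the plate at (369,176). Joint 2 reads -0.851 against its -0.86 limit, so I'll avoid going any closer to the base. Now pressing in small steps.

Emit:
drive_tool --moves '[[[0, 0.018, -0.002, -0.018, 0], [0, 0.018, -0.002, -0.018, 0], [0, 0.006, 0, -0.008, 0], [0, 0, 0, 0, 0]]]'

```text
clock: 6.2
ee_pos: [0.4643, -0.2045, 0.1237]
eef_rot: [[-0.016, 0.767, 0.641], [0.999, 0.036, -0.018], [-0.037, 0.64, -0.767]]
contact_force: [0.2, -0.7, 0.2]
opening: 0.003
```

```bash
python3 -c "
from h import *
st()
c=capture('top');save('top2',c[200:330,300:480],4); c=capture('scene');save('sc2',c[80:250,280:460],4)"
```

```text
t 6.2 q [-0.764 -0.7    2.222  0.499  1.118 -2.47 ] p [ 0.4643 -0.2045  0.1237] op 0.003 F [ 0.2 -0.7  0.2]
 x [-0.016  0.999 -0.037] y [0.767 0.036 0.64 ] z [ 0.641 -0.018 -0.767] tilt 39.9 zx-angle -0.029 xang 1.587
```

View pics/sc2.png

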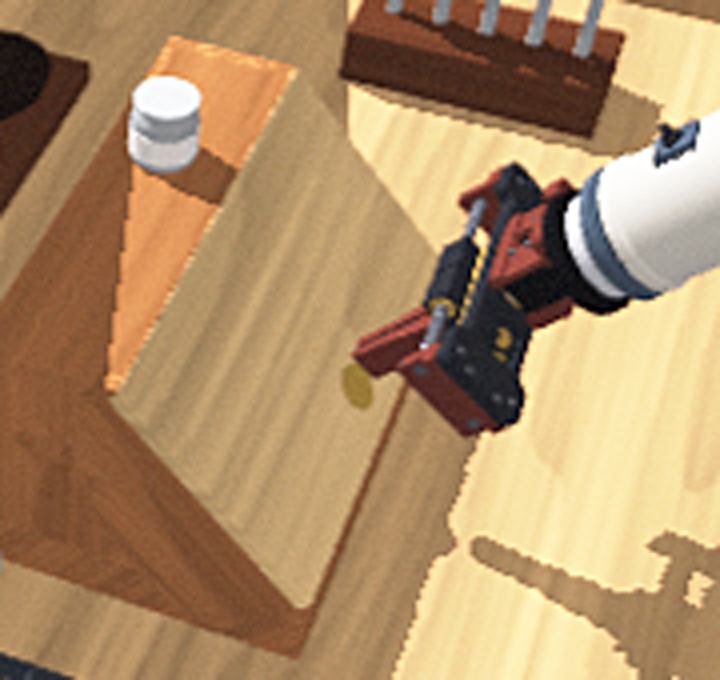

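View pics/top2.png

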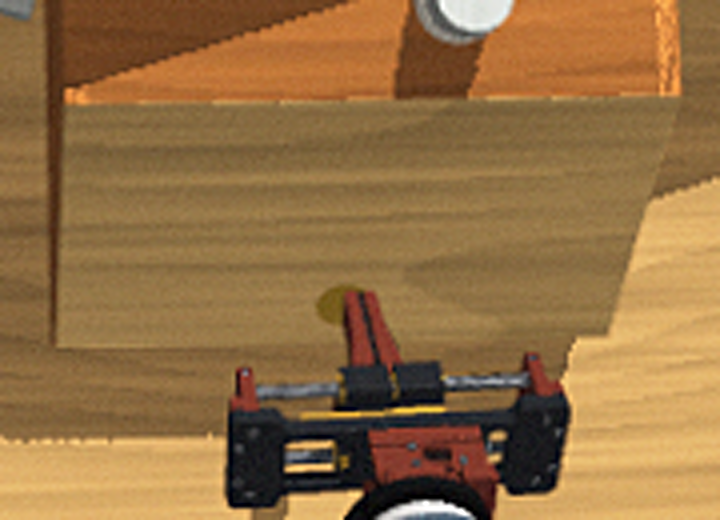

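The tips are about 15 mm off the door and slightly to the −y side of the plate, so I'll correct y and close in straight down.

Emit:
drive_tool --moves '[[[0, -0.001, 0.005, -0.012, 0], [0, -0.002, 0.002, -0.006, 0], [0, 0.001, 0, -0.003, 0], [0, 0, 0, 0, 0]]]'

```text
clock: 6.7
ee_pos: [0.4614, -0.1982, 0.105]
eef_rot: [[-0.014, 0.765, 0.644], [0.999, 0.037, -0.023], [-0.042, 0.643, -0.764]]
contact_force: [-0.5, 0.2, -0.0]
opening: 0.008
```

```bash
python3 -c "
from h import *
st()"
```

```text
t 6.7 q [-0.755 -0.721  2.269  0.502  1.085 -2.476] p [ 0.4614 -0.1982  0.105 ] op 0.008 F [-0.5  0.2 -0. ]
 x [-0.014  0.999 -0.042] y [0.765 0.037 0.643] z [ 0.644 -0.023 -0.764] tilt 40.1 zx-angle -0.035 xang 1.585
```

Emit:
drive_tool --moves '[[[0, 0.002, 0, -0.002, 0], [0, 0.002, 0, -0.002, 0], [0, 0.002, 0, -0.002, 0]]]'

```text
clock: 7.0
ee_pos: [0.4675, -0.1985, 0.0996]
eef_rot: [[-0.014, 0.764, 0.645], [0.999, 0.038, -0.024], [-0.043, 0.644, -0.764]]
contact_force: [-2.6, 1.4, 1.1]
opening: 0.004
```

Emit:
drive_tool --moves '[[[0, 0.002, 0, -0.002, 0], [0, 0.002, 0, -0.002, 0]]]'

```text
clock: 7.2
ee_pos: [0.4719, -0.1986, 0.0957]
eef_rot: [[-0.014, 0.764, 0.645], [0.999, 0.038, -0.024], [-0.043, 0.644, -0.764]]
contact_force: [-12.6, 1.8, 8.3]
opening: 0.004
```

From the ~3 N contact the tips moved a further 6 mm along the normal (about 0.04 rad), and the force is now 15 N, so the catch should be free. I'll back off and rise ahead of the door.

Emit:
drive_tool --moves '[[[0, -0.025, 0, 0.04, 0], [0, -0.01, 0, 0.045, 0], [0, 0, 0.01, 0.048, 0], [0, 0, 0.02, 0.045, 0], [0, 0, 0.02, 0.045, 0], [0, 0, 0.02, 0.045, 0], [0, 0, 0.02, 0.045, 0], [0, 0, 0.03, 0.04, 0], [0, 0, 0.04, 0.03, 0], [0, 0, 0.04, 0, 0], [0, 0, 0.04, 0, 0]]]'

```text
clock: 8.3
ee_pos: [0.4338, 0.0428, 0.4836]
eef_rot: [[0.001, 0.763, 0.647], [1.0, 0.017, -0.022], [-0.028, 0.647, -0.762]]
contact_force: [1.3, -0.1, -0.5]
opening: 0.006
```

```bash
python3 -c "
from h import *
st()
save('top3',capture('top')); save('sc3',capture('scene'))"
```

```text
t 8.3 q [ 0.07  -0.749  1.589 -0.067  1.6   -1.537] p [0.4338 0.0428 0.4836] op 0.006 F [ 1.3 -0.1 -0.5]
 x [ 0.001  1.    -0.028] y [0.763 0.017 0.647] z [ 0.647 -0.022 -0.762] tilt 40.3 zx-angle -0.033 xang 1.57
```

View pics/sc3.png

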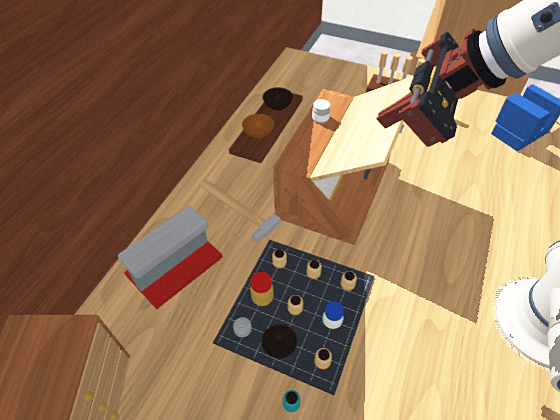

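The scene view shows the door past horizontal and still rising, clear of the gripper. Near rows could run into the joint 2 limit when tilted, so I'll fit a simple kinematic model to the recorded poses and check reach before choosing a stopper.

```bash
cat > kin.py <<'E'
from h import *
from scipy.optimize import least_squares
from scipy.spatial.transform import Rotation as Ro
D=[([1.09328,.0918,1.23176,0,1.8198,-.0567],[.24499,.54746,.24662],None),
([.078,.25,.726,-.018,2.167,-1.509],[.6044,.0766,.4264],[-.001,-.015,-1]),
([-.017,.789,.172,-.015,2.132,-1.595],[.7939,.0163,.3363],[.049,-.013,-.999]),
([-.032,.702,.169,.008,1.742,-1.601],[.8946,.0084,.4469],[.504,-.008,-.864]),
([-.502,-.265,1.273,.289,1.52,-2.002],[.5921,-.1808,.4794],[.623,-.017,-.782]),
([-.86,-.851,2.243,.513,1.294,-2.481],[.4173,-.1981,.1553],[.631,-.009,-.776]),
([-.755,-.721,2.269,.502,1.085,-2.476],[.4614,-.1982,.105],[.644,-.023,-.764]),
([.07,-.749,1.589,-.067,1.6,-1.537],[.4338,.0428,.4836],[.647,-.022,-.762])]
def fk(q,P):
    a,b,h,L,x0,e=P
    R1=Ro.from_euler('z',q[0]).as_matrix(); R2=R1@Ro.from_euler('y',q[1]).as_matrix(); R3=R2@Ro.from_euler('y',q[2]).as_matrix()
    Rw=R3@Ro.from_euler('ZYZ',[q[3],q[4],q[5]]).as_matrix()
    p=R1@[x0,0,h]+R2@[0,0,a]+R3@[e,0,b]+Rw@[0,0,L]
    return p,Rw
if __name__=='__main__':
    f=lambda P:np.concatenate([fk(q,P)[0]-p for q,p,z in D])
    r=least_squares(f,[.4,.4,.35,.25,0,0]); print(r.x.round(4),np.abs(r.fun).max())
    for q,p,z in D: print(fk(q,r.x)[1][:,2].round(3),z)
    print(fk(D[-1][0],r.x)[1].round(3))
    np.save('P.npy',r.x)
E
python3 kin.py
```

```text
[ 0.3898  0.5718  0.1598  0.3708 -0.0167  0.0763] 0.037238803300858825
[-0.001 -0.002 -1.   ] None
[-0.    -0.015 -1.   ] [-0.001, -0.015, -1]
[ 0.048 -0.014 -0.999] [0.049, -0.013, -0.999]
[ 0.504 -0.008 -0.863] [0.504, -0.008, -0.864]
[ 0.622 -0.017 -0.783] [0.623, -0.017, -0.782]
[ 0.63  -0.009 -0.776] [0.631, -0.009, -0.776]
[ 0.644 -0.022 -0.764] [0.644, -0.023, -0.764]
[ 0.647 -0.022 -0.762] [0.647, -0.022, -0.762]
[[-0.001 -0.762  0.647]
 [-1.    -0.018 -0.022]
 [ 0.028 -0.647 -0.762]]
```

```bash
sed -i 's/a,b,h,L,x0,e=P/a,b,h,L,x0,e,y0=P/; s/R1@\[x0,0,h\]/R1@[x0,y0,h]/; s/\[.4,.4,.35,.25,0,0\]/[.4,.4,.35,.25,0,0,.03]/' kin.py
cat >> kin.py <<'E'
def ik(p,tilt,phi,xang_flip=0,q0=(0,-.7,2,0,1.3,-1.5)):
    P=np.load('P.npy'); z=np.array([np.sin(tilt)*np.cos(phi),np.sin(tilt)*np.sin(phi),-np.cos(tilt)])
    x=np.array([-np.sin(phi),np.cos(phi),0]); y=np.cross(z,x); T=np.stack([-x,-y,z],1)
    def f(q):
        pp,R=fk(q,P); return np.concatenate([(pp-p)*5,(R-T).ravel()])
    r=least_squares(f,q0); return r.x,np.abs(r.fun).max()
E
python3 kin.py; cat > reach.py <<'E'
from kin import *
t=np.radians(40)
for n,x,y,z in [('A',.4396,.0838,.03),('B',.432,.282,.03),('C',.5255,.0862,.03),('D',.614,.091,.03),('E',.531,.19,.03),('tray',.59,-.16,.07),('tray',.59,-.25,.07)]:
    for phi in (0,.5,.8):
        q0=(0,-.7,2,0,1.3,-1.5)
        q,e=ik(np.array([x,y,z]),t,phi); print(n,phi,q.round(2),round(e,3))
E
python3 reach.py
```

```text
[3.726e-01 5.584e-01 1.571e-01 3.243e-01 2.000e-04 9.670e-02 3.410e-02] 0.00040579400019544014
[-0.001 -0.002 -1.   ] None
[-0.    -0.015 -1.   ] [-0.001, -0.015, -1]
[ 0.048 -0.014 -0.999] [0.049, -0.013, -0.999]
[ 0.504 -0.008 -0.863] [0.504, -0.008, -0.864]
[ 0.622 -0.017 -0.783] [0.623, -0.017, -0.782]
[ 0.63  -0.009 -0.776] [0.631, -0.009, -0.776]
[ 0.644 -0.022 -0.764] [0.644, -0.023, -0.764]
[ 0.647 -0.022 -0.762] [0.647, -0.022, -0.762]
[[-0.001 -0.762  0.647]
 [-1.    -0.018 -0.022]
 [ 0.028 -0.647 -0.762]]
A 0 [ 0.21 -1.03  2.55 -0.17  0.94 -1.31] 0.0
A 0.5 [-0.2  -0.96  2.52  0.49  1.06 -2.4 ] 0.0
A 0.8 [-0.33 -0.71  2.4   0.67  1.2  -2.87] 0.0
B 0 [ 0.81 -0.47  2.25 -0.62  0.93 -0.5 ] 0.0
B 0.5 [ 0.52 -0.68  2.38 -0.02  0.74 -1.54] 0.0
B 0.8 [ 0.32 -0.65  2.36  0.41  0.83 -2.23] 0.0
C 0 [ 0.16 -0.59  2.33 -0.16  0.72 -1.33] 0.0
C 0.5 [-0.14 -0.53  2.29  0.53  0.86 -2.45] 0.0
C 0.8 [-0.25 -0.37  2.18  0.7   1.06 -2.89] 0.0
D 0 [ 0.14 -0.27  2.1  -0.15  0.62 -1.34] 0.0
D 0.5 [-0.1  -0.22  2.06  0.55  0.77 -2.46] 0.0
D 0.8 [-0.2  -0.1   1.96  0.7   0.99 -2.88] 0.0
E 0 [ 0.44 -0.41  2.21 -0.42  0.74 -0.91] 0.0
E 0.5 [ 0.16 -0.47  2.25  0.33  0.72 -2.09] 0.0
E 0.8 [ 0.02 -0.37  2.18  0.62  0.9  -2.64] 0.0
tray 0 [-0.48 -0.33  2.08  0.42  0.81 -2.25] 0.0
tray 0.5 [-0.64 -0.12  1.9   0.7   1.14 -2.94] 0.0
tray 0.8 [-0.67  0.04  1.74  0.72  1.35 -3.2 ] 0.0
tray 0 [-0.65 -0.2   1.97  0.54  0.86 -2.47] 0.0
tray 0.5 [-0.77  0.03  1.76  0.71  1.22 -3.05] 0.0
tray 0.8 [-0.79  0.18  1.58  0.71  1.43 -3.28] 0.0
```

The model fits within 0.4 mm. B is reachable with the tilt facing +x, and C with about 0.4–0.5 rad yaw. A is out of joint 2's range, so I'll take B and C. I'll refine their positions by casting both views onto the z = 44 mm plane and confirm them in a crop.

```bash
python3 - <<'E'
from h import *
sm=lambda u,v:(200+u/4-.4,230+v/4-.4); tm=lambda u,v:(155+u/4-.4,195+v/4-.4)
S=np.load('scene0.npy');T=np.load('top0.npy')
for n,a,b in [('B',(494,497),(115,422)),('C',(458,137),(433,262))]:
    print(n,onz('scene',sm(*a),.042).round(4),onz('top',tm(*b),.042).round(4))
b=S[330:390,285:360];c=S[245:305,285:360]
save('cropBC',np.hstack([b,c]),5)
from kin import ik
print(ik(np.array([.428,.282,.036]),np.radians(40.3),0)[0].round(3),ik(np.array([.428,.282,.13]),np.radians(40.3),0)[0].round(3))
E
```

```text
B [0.4328 0.2829 0.042 ] [0.4315 0.2814 0.042 ]
C [0.526  0.0873 0.042 ] [0.5247 0.086  0.042 ]
[ 0.816 -0.487  2.253 -0.618  0.949 -0.496] [ 0.816 -0.581  2.142 -0.551  1.12  -0.628]
```

View pics/cropBC.png

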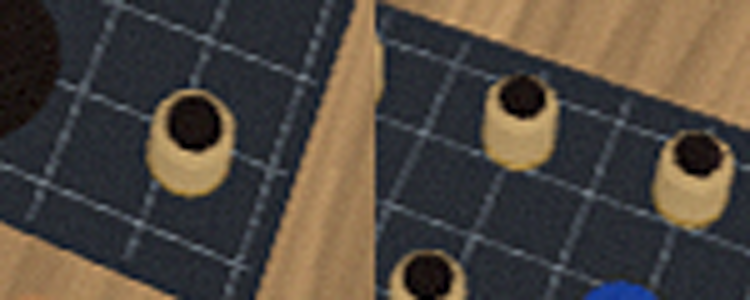

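Emit:
drive_tool --grip_force 15 --moves '[[[0.6, 0, 0.035, -0.03, 0.033], [0.6, 0, 0.035, -0.035, 0], [0.6, 0, 0.035, -0.035, 0], [0.6, 0, 0.035, -0.035, 0], [0.6, 0, 0.035, -0.035, 0], [0.6, 0, 0.03, -0.035, 0], [0.6, 0, 0.01, -0.04, 0], [0.6, 0, 0, -0.04, 0], [0.6, 0, 0, 0, 0], [0.6, 0, 0, 0, 0]]]'

```text
clock: 9.4
ee_pos: [0.4339, 0.2663, 0.1871]
eef_rot: [[-0.051, 0.76, 0.648], [0.998, 0.06, 0.008], [-0.033, 0.647, -0.761]]
contact_force: [0.7, 0.3, 0.9]
opening: 0.601
```

```bash
python3 -c "
from h import *
st()"
```

```text
t 9.4 q [ 0.769 -0.639  2.077 -0.499  1.196 -0.801] p [0.4339 0.2663 0.1871] op 0.601 F [0.7 0.3 0.9]
 x [-0.051  0.998 -0.033] y [0.76  0.06  0.647] z [ 0.648  0.008 -0.761] tilt 40.4 zx-angle 0.012 xang 1.621
```

The crop confirms both: B at scene (323,354) and C at (314,264) are cream with a dark spot and brass band, not turquoise. Now lowering towards B.

Emit:
drive_tool --moves '[[[0.6, -0.003, 0.008, -0.035, 0], [0.6, -0.003, 0.008, -0.035, 0], [0.6, 0, 0, -0.025, 0], [0.6, 0, 0, 0, 0]]]'

```text
clock: 9.8
ee_pos: [0.434, 0.2833, 0.1053]
eef_rot: [[-0.044, 0.75, 0.66], [0.999, 0.046, 0.014], [-0.02, 0.659, -0.752]]
contact_force: [0.3, -0.2, 0.2]
opening: 0.598
```

```bash
python3 -c "
from h import *
st()
c=capture('top');save('top4',c[180:420,100:280],3); c=capture('scene');save('sc4',c)"
```

```text
t 9.8 q [ 0.806 -0.567  2.183 -0.569  1.046 -0.647] p [0.434  0.2833 0.1053] op 0.598 F [ 0.3 -0.2  0.2]
 x [-0.044  0.999 -0.02 ] y [0.75  0.046 0.659] z [ 0.66   0.014 -0.752] tilt 41.3 zx-angle 0.022 xang 1.615
```

View pics/sc4.png

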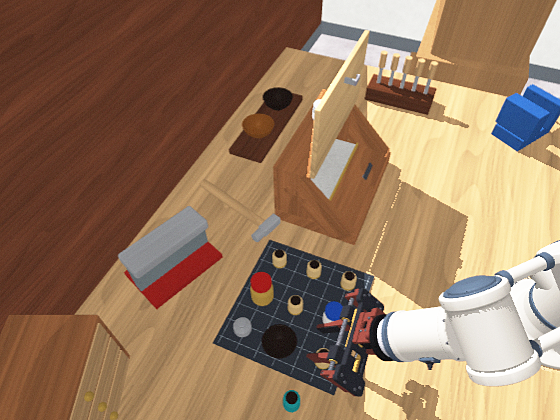

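View pics/top4.png

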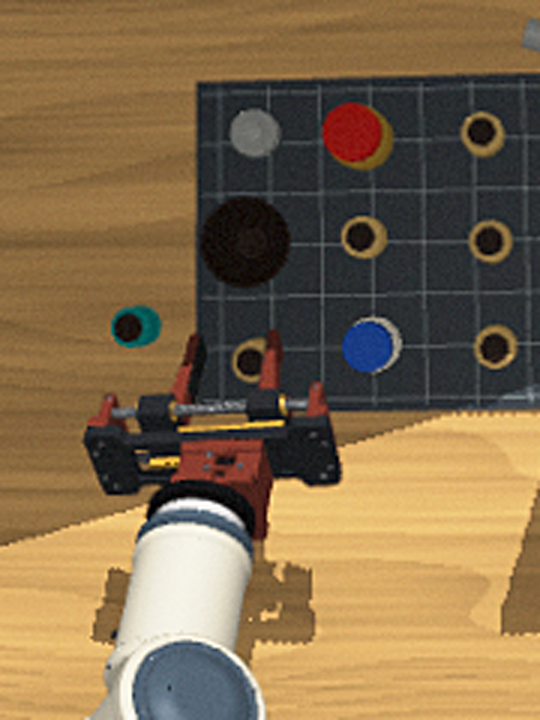

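The door stands upright and the fingers straddle B in the top view: B at crop (250,358), tips at (192,340) and (275,340), offset by the expected parallax. Lowering and gripping.

Emit:
drive_tool --moves '[[[0.6, -0.003, 0, -0.03, 0], [0.6, -0.003, 0, -0.025, 0], [0.6, 0, 0, -0.008, 0], [0.6, 0, 0, 0, 0]]]'

```text
clock: 10.3
ee_pos: [0.4357, 0.288, 0.0623]
eef_rot: [[-0.041, 0.736, 0.676], [0.999, 0.032, 0.027], [-0.002, 0.676, -0.737]]
contact_force: [1.0, 0.9, -0.4]
opening: 0.603
```

```bash
python3 -c "
from h import *
s=st();print(s['ee_pos']+.006*s['eef_rot'][:,2])"
```

```text
t 10.3 q [ 0.815 -0.523  2.243 -0.625  0.943 -0.548] p [0.4357 0.288  0.0623] op 0.603 F [ 1.   0.9 -0.4]
 x [-0.041  0.999 -0.002] y [0.736 0.032 0.676] z [ 0.676  0.027 -0.737] tilt 42.5 zx-angle 0.04 xang 1.612
[0.43973217 0.28814415 0.05789269]
```

Emit:
drive_tool --moves '[[[0.6, -0.005, -0.004, -0.014, -0.03], [0.6, -0.003, -0.002, -0.012, 0], [0.6, 0, 0, -0.004, 0], [0.6, 0, 0, 0, 0]]]'

```text
clock: 10.7
ee_pos: [0.4314, 0.2847, 0.0413]
eef_rot: [[-0.011, 0.73, 0.683], [1.0, 0.004, 0.013], [0.007, 0.684, -0.73]]
contact_force: [0.0, 0.9, -0.0]
opening: 0.598
```

```bash
python3 -c "
from h import *
s=st();print(s['ee_pos']+.006*s['eef_rot'][:,2])"
```

```text
t 10.7 q [ 0.832 -0.503  2.273 -0.674  0.921 -0.454] p [0.4314 0.2847 0.0413] op 0.598 F [ 0.   0.9 -0. ]
 x [-0.011  1.     0.007] y [0.73  0.004 0.684] z [ 0.683  0.013 -0.73 ] tilt 43.1 zx-angle 0.018 xang 1.582
[0.43549722 0.28474181 0.03695766]
```

Emit:
drive_tool --moves '[[[0.6, -0.004, -0.003, -0.006, 0], [0.6, 0, 0, 0, 0], [0.3, 0, 0, 0, 0], [0.3, 0, 0, 0, 0], [0.3, 0, 0, 0, 0], [0.3, 0, 0, 0, 0], [0.3, 0, 0, 0, 0]]]'

```text
clock: 11.4
ee_pos: [0.4281, 0.2821, 0.0374]
eef_rot: [[-0.012, 0.728, 0.685], [1.0, 0.003, 0.014], [0.008, 0.685, -0.728]]
contact_force: [0.6, 0.4, 0.2]
opening: 0.382
```

```bash
python3 -c "
from h import *
s=st();print(s['ee_pos']+.006*s['eef_rot'][:,2])"
```

```text
t 11.4 q [ 0.834 -0.515  2.29  -0.678  0.916 -0.447] p [0.4281 0.2821 0.0374] op 0.382 F [0.6 0.4 0.2]
 x [-0.012  1.     0.008] y [0.728 0.003 0.685] z [ 0.685  0.014 -0.728] tilt 43.3 zx-angle 0.021 xang 1.583
[0.4321994  0.2822168  0.03307173]
```

Gripped: the opening reads 33.6 mm, and the stopper is 34 mm across. Lifting and carrying it over to the front of the cabinet.

Emit:
drive_tool --moves '[[[0.3, 0, 0, 0.02, 0], [0.3, 0, 0, 0.035, 0], [0.3, 0, 0, 0.04, 0], [0.3, 0.005, -0.01, 0.04, 0], [0.3, 0.01, -0.03, 0.03, -0.01], [0.3, 0.01, -0.04, 0.02, -0.01], [0.3, 0.01, -0.04, 0.01, -0.01], [0.3, 0.01, -0.04, 0.01, -0.01], [0.3, 0.01, -0.04, 0, -0.01], [0.3, 0.01, -0.04, 0, -0.01], [0.3, 0.01, -0.04, 0, 0], [0.3, 0, -0.04, 0, 0], [0.3, 0, -0.04, 0, 0], [0.3, 0, -0.04, 0, 0]]]'

```text
clock: 12.8
ee_pos: [0.5073, -0.1275, 0.2499]
eef_rot: [[0.038, 0.731, 0.682], [0.999, -0.025, -0.028], [-0.004, 0.682, -0.731]]
contact_force: [0.6, 0.9, -0.4]
opening: 0.384
```

```bash
python3 -c "
from h import *
s=st();print(s['ee_pos']+.006*s['eef_rot'][:,2])
S=capture('scene');save('sc5',S)"
```

```text
t 12.8 q [-0.502 -0.757  2.052  0.335  1.171 -2.059] p [ 0.5073 -0.1275  0.2499] op 0.384 F [ 0.6  0.9 -0.4]
 x [ 0.038  0.999 -0.004] y [ 0.731 -0.025  0.682] z [ 0.682 -0.028 -0.731] tilt 43.0 zx-angle -0.042 xang 1.533
[ 0.51138916 -0.12769024  0.2455177 ]
```

View pics/sc5.png

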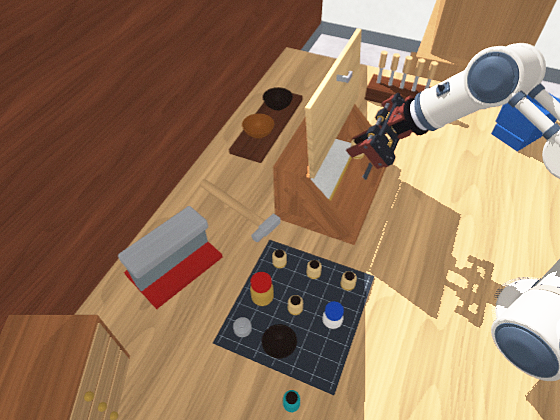

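The scene shows the door upright, four cream stoppers left on the mat, and the held one at the cabinet mouth. Before going in I'll check the tray and its lip, now visible, in an enlarged view of the earlier picture.

```bash
python3 -c "
from h import *
S=cv2.imread('pics/sc4.png')[:,:,::-1]; save('traycrop',S[20:240,260:400],4 if 0 else 2.7)
save('traycrop2',S[125:240,290:400],5)
print(proj('scene',[[.562,-.049,.052],[.562,-.357,.052],[.592,-.037,.194],[.592,-.37,.194],[.614,-.204,.044],[.4583,-.2,.052],[.458,-.035,.052]]).round(1))
T=capture('top');save('top5',T[150:330,280:480],4)
"
```

```text
[[319.9 215.2]
 [355.6 140.6]
 [309.7 176.2]
 [353.2  95.2]
 [321.3 171.6]
 [375.3 186.7]
 [357.5 232.1]]
```

View pics/traycrop2.png

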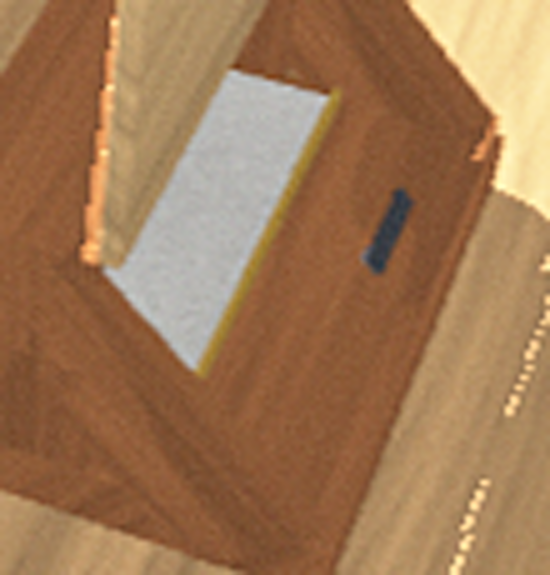

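View pics/top5.png

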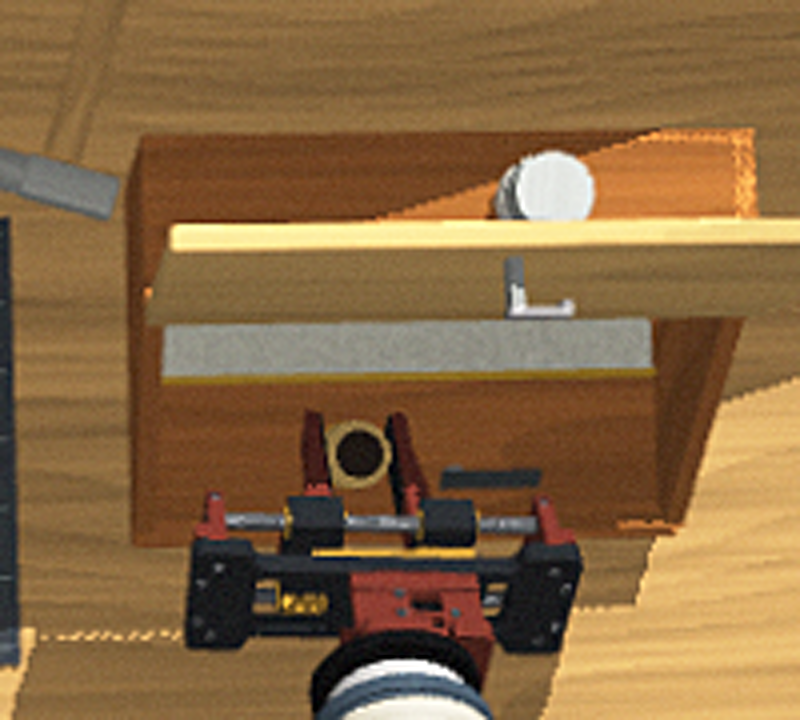

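```bash
python3 -c "
from h import *
print(tri((290+336/5-.4,125+92/5-.4),(280+656/4-.4,150+373/4-.4)))
for p in [(656,373),(162,380)]: print(onz('top',(280+p[0]/4-.4,150+p[1]/4-.4),.050).round(4))
print(onz('scene',(290+336/5-.4,125+92/5-.4),.05), onz('scene',(290+215/5,125+342/5),.05))
"
```

```text
(array([ 0.55606051, -0.35721204,  0.04447097]), np.float64(0.002435130319094626))
[ 0.5546 -0.3556  0.05  ]
[ 0.5586 -0.0531  0.05  ]
[ 0.55608437 -0.3506523   0.05      ] [ 0.55586504 -0.13420361  0.05      ]
```

Two views put the lip's front edge at x ≈ 0.557, against 0.562 predicted, with its top at about 45–50 mm. A target of x ≈ 0.602 leaves margin either way. Moving to the first entry waypoint.

Emit:
drive_tool --moves '[[[0.3, -0.004, -0.038, -0.012, 0], [0.3, -0.004, -0.038, -0.012, 0], [0.3, -0.004, -0.035, -0.012, 0], [0.3, 0, 0, 0, 0]]]'

```text
clock: 13.3
ee_pos: [0.4946, -0.2434, 0.2123]
eef_rot: [[0.043, 0.732, 0.68], [0.999, -0.029, -0.032], [-0.004, 0.681, -0.732]]
contact_force: [-0.0, 0.6, -1.5]
opening: 0.38
```

```bash
python3 -c "
from h import *
s=st();print(s['ee_pos']+.006*s['eef_rot'][:,2])"
```

```text
t 13.3 q [-0.799 -0.594  2.022  0.529  1.173 -2.4  ] p [ 0.4946 -0.2434  0.2123] op 0.38 F [-0.   0.6 -1.5]
 x [ 0.043  0.999 -0.004] y [ 0.732 -0.029  0.681] z [ 0.68  -0.032 -0.732] tilt 42.9 zx-angle -0.047 xang 1.528
[ 0.49868535 -0.24358903  0.2078566 ]
```

Emit:
drive_tool --moves '[[[0.3, 0.02, 0, -0.024, 0], [0.3, 0.02, 0, -0.024, 0], [0.3, 0.02, 0, -0.024, 0], [0.3, 0.015, 0, -0.016, 0], [0.3, 0, 0, 0, 0]]]'

```text
clock: 13.8
ee_pos: [0.5739, -0.2371, 0.124]
eef_rot: [[0.039, 0.731, 0.681], [0.999, -0.025, -0.03], [-0.005, 0.682, -0.732]]
contact_force: [-0.5, 0.1, 0.1]
opening: 0.381
```

```bash
python3 -c "
from h import *
s=st();print(s['ee_pos']+.006*s['eef_rot'][:,2])"
```

```text
t 13.8 q [-0.653 -0.354  2.013  0.521  0.901 -2.392] p [ 0.5739 -0.2371  0.124 ] op 0.381 F [-0.5  0.1  0.1]
 x [ 0.039  0.999 -0.005] y [ 0.731 -0.025  0.682] z [ 0.681 -0.03  -0.732] tilt 42.9 zx-angle -0.044 xang 1.532
[ 0.57798369 -0.23730099  0.11956131]
```

Emit:
drive_tool --moves '[[[0.3, 0.013, -0.003, -0.015, 0], [0.3, 0.01, -0.002, -0.012, 0], [0.3, 0, 0, 0, 0]]]'

```text
clock: 14.1
ee_pos: [0.599, -0.2375, 0.0998]
eef_rot: [[0.032, 0.73, 0.682], [0.999, -0.02, -0.026], [-0.005, 0.683, -0.73]]
contact_force: [-0.6, -0.4, -1.2]
opening: 0.384
```

```bash
python3 -c "
from h import *
s=st();print(s['ee_pos']+.006*s['eef_rot'][:,2])
S=capture('scene');save('sc6',S[20:240,260:460],3.5)
S=capture('top');save('top6',S[150:330,280:480],4)"
```

```text
t 14.1 q [-0.622 -0.263  1.986  0.535  0.832 -2.408] p [ 0.599  -0.2375  0.0998] op 0.384 F [-0.6 -0.4 -1.2]
 x [ 0.032  0.999 -0.005] y [ 0.73  -0.02   0.683] z [ 0.682 -0.026 -0.73 ] tilt 43.1 zx-angle -0.038 xang 1.538
[ 0.60309048 -0.23764567  0.09540345]
```

View pics/sc6.png

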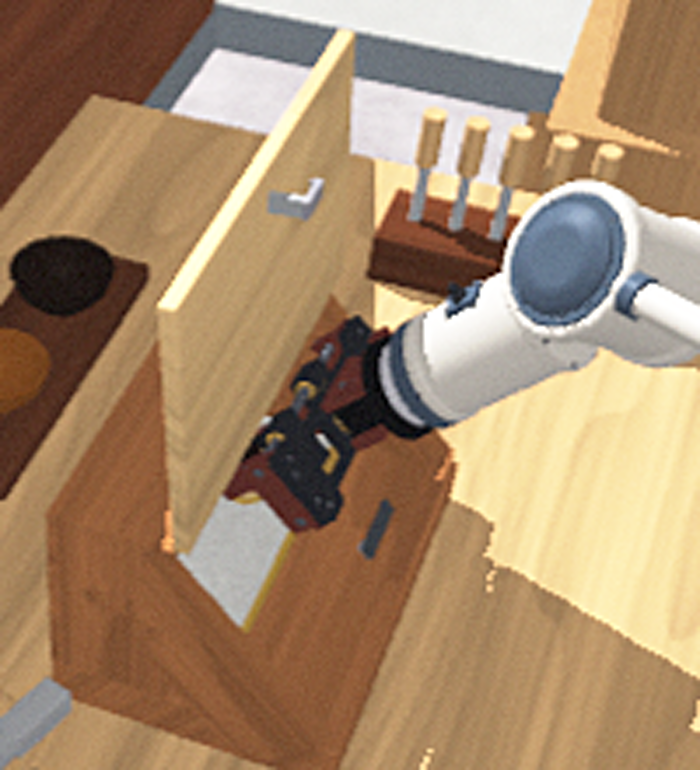

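View pics/top6.png

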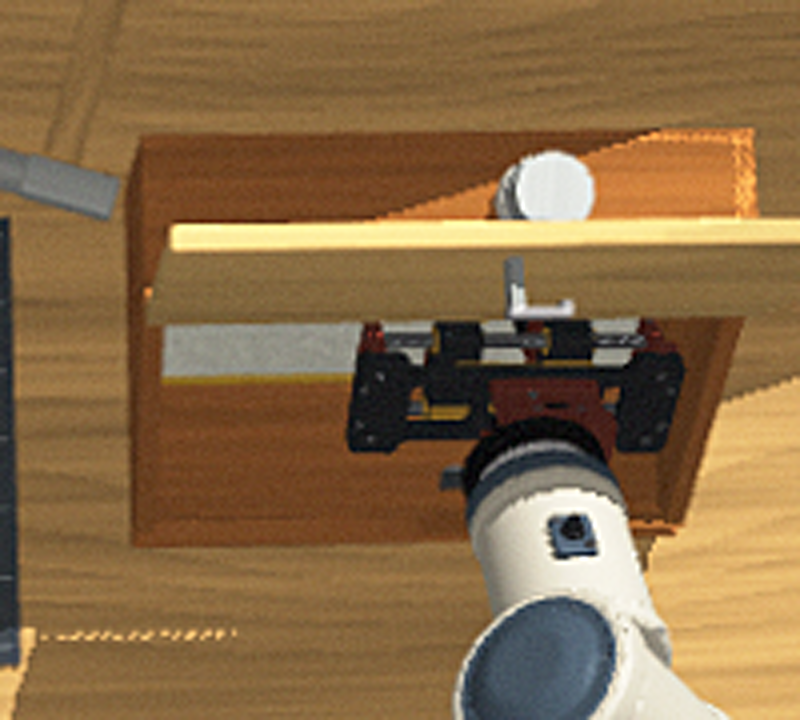

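The gripper sits in the mouth clear of the walls and door, with the body spanning top-crop (350–683, 320–450) and the right wall at about 715. Lowering until the stopper's foot touches the tray.

Emit:
drive_tool --moves '[[[0.3, -0.002, -0.001, -0.01, 0], [0.3, -0.001, -0.001, -0.006, 0], [0.3, 0, 0, 0, 0]]]'

```text
clock: 14.5
ee_pos: [0.5958, -0.2404, 0.0884]
eef_rot: [[0.033, 0.726, 0.687], [0.999, -0.017, -0.029], [-0.009, 0.687, -0.726]]
contact_force: [0.5, 0.3, -1.5]
opening: 0.384
```

```bash
python3 -c "
from h import *
s=st();print(s['ee_pos']+.006*s['eef_rot'][:,2])"
```

```text
t 14.5 q [-0.632 -0.259  2.006  0.556  0.809 -2.441] p [ 0.5958 -0.2404  0.0884] op 0.384 F [ 0.5  0.3 -1.5]
 x [ 0.033  0.999 -0.009] y [ 0.726 -0.017  0.687] z [ 0.687 -0.029 -0.726] tilt 43.4 zx-angle -0.043 xang 1.538
[ 0.59987555 -0.24053599  0.08408886]
```

Emit:
drive_tool --moves '[[[0.3, 0.001, 0.001, -0.008, 0], [0.3, 0, 0, -0.002, 0], [0.3, 0, 0, -0.002, 0], [0.3, 0, 0, 0, 0]]]'

```text
clock: 14.9
ee_pos: [0.5972, -0.2403, 0.0777]
eef_rot: [[0.035, 0.724, 0.689], [0.999, -0.018, -0.031], [-0.01, 0.69, -0.724]]
contact_force: [-0.8, -0.5, 0.1]
opening: 0.382
```

```bash
python3 -c "
from h import *
s=st();print(s['ee_pos']+.006*s['eef_rot'][:,2])"
```

```text
t 14.9 q [-0.63  -0.245  2.017  0.569  0.784 -2.458] p [ 0.5972 -0.2403  0.0777] op 0.382 F [-0.8 -0.5  0.1]
 x [ 0.035  0.999 -0.01 ] y [ 0.724 -0.018  0.69 ] z [ 0.689 -0.031 -0.724] tilt 43.6 zx-angle -0.046 xang 1.536
[ 0.6013571  -0.24053617  0.07331856]
```

Emit:
drive_tool --moves '[[[0.3, 0, 0, -0.001, 0], [0.3, 0, 0, -0.001, 0]]]'

```text
clock: 15.1
ee_pos: [0.598, -0.2407, 0.0774]
eef_rot: [[0.035, 0.722, 0.691], [0.999, -0.018, -0.032], [-0.011, 0.692, -0.722]]
contact_force: [-2.3, 0.6, 4.4]
opening: 0.377
```

The foot is down: 4.4 N upward with the grasp 29 mm above the floor. Release and withdraw along the tool axis.

Emit:
drive_tool --moves '[[[0.55, 0, 0, 0, 0], [0.55, 0, 0, 0, 0], [0.55, 0, 0, 0, 0], [0.55, -0.01, 0, 0.012, 0], [0.55, -0.02, 0, 0.021, 0], [0.55, -0.025, 0, 0.026, 0], [0.55, -0.025, 0, 0.026, 0], [0.55, -0.02, 0, 0.03, 0], [0.55, 0, 0.03, 0.04, 0], [0.55, 0, 0.045, 0.02, 0], [0.55, 0, 0.045, 0, 0], [0.55, 0, 0.045, 0, 0], [0.55, 0, 0.03, 0, 0]]]'

```text
clock: 16.4
ee_pos: [0.4985, -0.0455, 0.252]
eef_rot: [[0.049, 0.734, 0.678], [0.999, -0.034, -0.035], [-0.003, 0.679, -0.734]]
contact_force: [0.3, 0.3, -0.0]
opening: 0.554
```

```bash
python3 -c "
from h import *
s=st();print(s['ee_pos']+.006*s['eef_rot'][:,2])
S=capture('scene');np.save('s7.npy',S);save('sc7',S[20:240,260:460],3.5)
S=capture('top');np.save('t7.npy',S);save('top7',S)"
```

```text
t 16.4 q [-0.243 -0.855  2.097  0.141  1.166 -1.772] p [ 0.4985 -0.0455  0.252 ] op 0.554 F [ 0.3  0.3 -0. ]
 x [ 0.049  0.999 -0.003] y [ 0.734 -0.034  0.679] z [ 0.678 -0.035 -0.734] tilt 42.7 zx-angle -0.052 xang 1.522
[ 0.50251832 -0.04571949  0.24760476]
```

View pics/sc7.png

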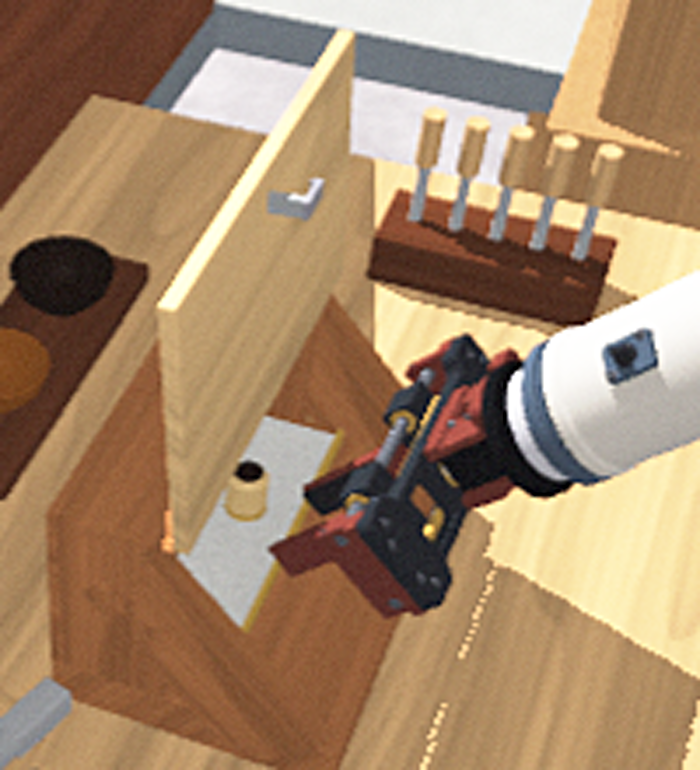

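View pics/top7.png

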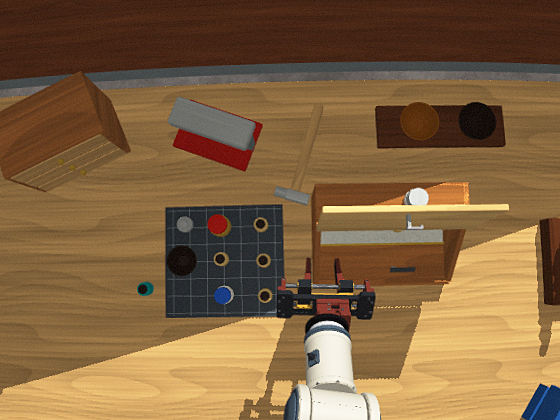

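The first stopper stands upright in the tray behind the lip (crop (246,490)), the door is open and the hammer and tin are unmoved. Now C. I'll yaw by about 0.4 rad so the body passes between the glue pot and the cabinet, above stopper A.

Emit:
drive_tool --moves '[[[0.55, 0.008, 0.03, 0, 0.1], [0.55, 0.006, 0.033, 0, 0.1], [0.55, 0.005, 0.033, -0.01, 0.1], [0.55, 0.005, 0.03, -0.02, 0.1], [0.55, 0, 0.0, -0.03, 0], [0.55, 0, 0, -0.02, 0], [0.55, 0, 0, 0, 0], [0.55, 0, 0, 0, 0]]]'

```text
clock: 17.3
ee_pos: [0.5234, 0.0836, 0.1709]
eef_rot: [[-0.364, 0.68, 0.636], [0.931, 0.271, 0.244], [-0.007, 0.681, -0.732]]
contact_force: [-0.7, -0.6, 1.1]
opening: 0.551
```

```bash
python3 -c "
from h import *
s=st();print(s['ee_pos']+.006*s['eef_rot'][:,2])"
```

```text
t 17.3 q [-0.093 -0.739  2.181  0.359  1.034 -2.117] p [0.5234 0.0836 0.1709] op 0.551 F [-0.7 -0.6  1.1]
 x [-0.364  0.931 -0.007] y [0.68  0.271 0.681] z [ 0.636  0.244 -0.732] tilt 41.0 zx-angle 0.366 xang 1.944
[0.52724307 0.08506447 0.16650852]
```

Emit:
drive_tool --moves '[[[0.55, -0.001, 0.001, -0.03, 0], [0.55, -0.001, 0, -0.03, 0], [0.55, 0, 0, -0.01, 0], [0.55, 0, 0, 0, 0]]]'

```text
clock: 17.7
ee_pos: [0.5243, 0.0819, 0.1077]
eef_rot: [[-0.36, 0.673, 0.646], [0.933, 0.269, 0.24], [-0.012, 0.689, -0.725]]
contact_force: [-0.0, -0.3, -0.6]
opening: 0.55
```

```bash
python3 -c "
from h import *
s=st();print(s['ee_pos']+.006*s['eef_rot'][:,2])
S=capture('scene');save('sc8',S[200:380,200:420],3.6)
S=capture('top');save('top8',S[190:340,155:355],4)"
```

```text
t 17.7 q [-0.096 -0.72   2.287  0.392  0.907 -2.176] p [0.5243 0.0819 0.1077] op 0.55 F [-0.  -0.3 -0.6]
 x [-0.36   0.933 -0.012] y [0.673 0.269 0.689] z [ 0.646  0.24  -0.725] tilt 41.7 zx-angle 0.356 xang 1.939
[0.528166   0.08330704 0.10333243]
```

View pics/sc8.png

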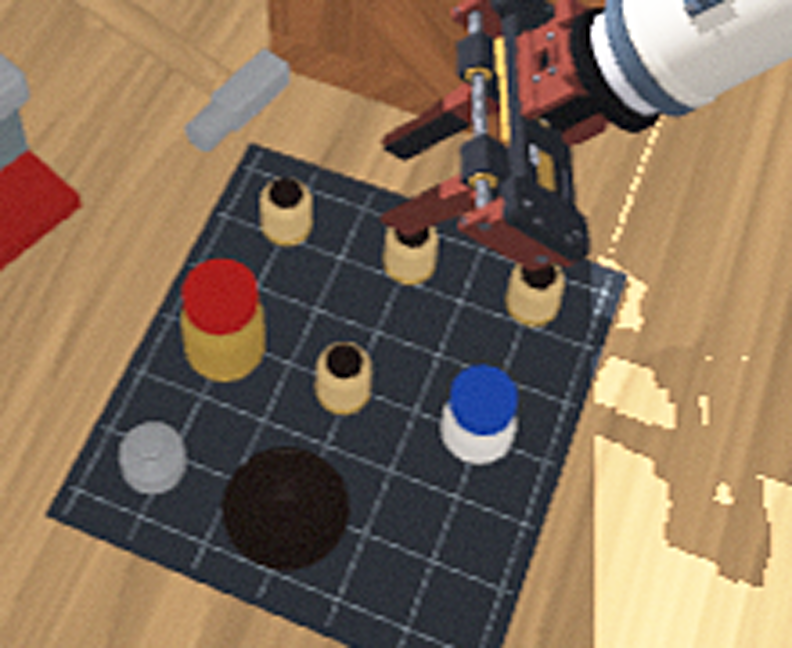

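View pics/top8.png

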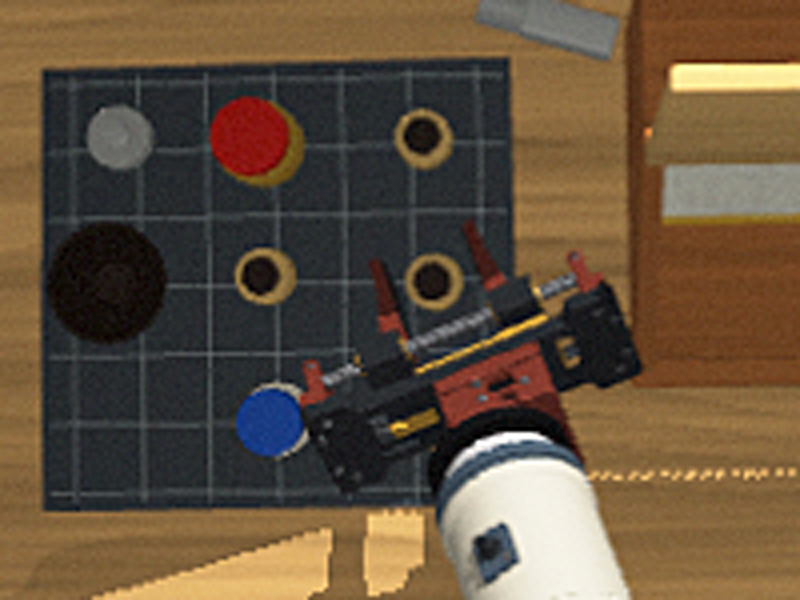

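The fingers straddle C: it shows at top-crop (433,283), with tips at (375,262) and (468,225). The body's ends clear the glue pot and cabinet side by roughly 10–15 mm after parallax. I'll trim yaw and x/y and lower in stages.

Emit:
drive_tool --moves '[[[0.55, -0.003, 0.003, -0.02, -0.03], [0.55, -0.002, 0.002, -0.018, 0], [0.55, -0.001, 0.001, -0.008, 0], [0.55, 0, 0, 0, 0]]]'

```text
clock: 18.2
ee_pos: [0.523, 0.0875, 0.0733]
eef_rot: [[-0.33, 0.67, 0.665], [0.944, 0.247, 0.219], [-0.017, 0.7, -0.714]]
contact_force: [-0.4, 0.0, 0.3]
opening: 0.553
```

```bash
python3 -c "
from h import *
s=st();print(s['ee_pos']+.006*s['eef_rot'][:,2])"
```

```text
t 18.2 q [-0.057 -0.718  2.354  0.366  0.801 -2.131] p [0.523  0.0875 0.0733] op 0.553 F [-0.4  0.   0.3]
 x [-0.33   0.944 -0.017] y [0.67  0.247 0.7  ] z [ 0.665  0.219 -0.714] tilt 42.9 zx-angle 0.319 xang 1.907
[0.52696511 0.08883247 0.06903398]
```

```bash
python3 -c "
from kin import *
for t in (44,46): print(ik(np.array([.5213,.0852,.0405]),np.radians(t),.31,q0=(-.05,-.7,2.35,.37,.8,-2.1)))"
```

```text
(array([-0.05740105, -0.68138813,  2.39035767,  0.38083653,  0.73594247,
       -2.12937264]), np.float64(6.11277695128365e-11))
(array([-0.06705817, -0.70621868,  2.41905983,  0.42005989,  0.70684785,
       -2.16665537]), np.float64(6.661592458212517e-10))
```

Emit:
drive_tool --moves '[[[0.55, -0.002, -0.002, -0.014, 0], [0.55, -0.001, 0, -0.014, 0], [0.55, 0, 0, -0.006, 0], [0.55, 0, 0, 0, 0]]]'

```text
clock: 18.6
ee_pos: [0.5219, 0.0847, 0.0423]
eef_rot: [[-0.33, 0.666, 0.67], [0.944, 0.247, 0.219], [-0.02, 0.704, -0.71]]
contact_force: [-0.8, -0.0, -0.6]
opening: 0.547
```

```bash
python3 -c "
from h import *
s=st();print(s['ee_pos']+.006*s['eef_rot'][:,2])"
```

```text
t 18.6 q [-0.067 -0.689  2.397  0.405  0.731 -2.186] p [0.5219 0.0847 0.0423] op 0.547 F [-0.8 -0.  -0.6]
 x [-0.33   0.944 -0.02 ] y [0.666 0.247 0.704] z [ 0.67   0.219 -0.71 ] tilt 43.3 zx-angle 0.316 xang 1.907
[0.52595467 0.08602283 0.03801611]
```

Emit:
drive_tool --moves '[[[0.55, 0, 0, -0.004, 0], [0.55, 0, 0, 0, 0], [0.3, 0, 0, 0, 0], [0.3, 0, 0, 0, 0], [0.3, 0, 0, 0, 0], [0.3, 0, 0, 0, 0]]]'

```text
clock: 19.2
ee_pos: [0.523, 0.0844, 0.0402]
eef_rot: [[-0.329, 0.664, 0.671], [0.944, 0.247, 0.219], [-0.021, 0.706, -0.708]]
contact_force: [-1.2, 0.1, -0.5]
opening: 0.379
```

```bash
python3 -c "
from h import *
s=st();print(s['ee_pos']+.006*s['eef_rot'][:,2])"
```

```text
t 19.2 q [-0.067 -0.683  2.398  0.41   0.722 -2.192] p [0.523  0.0844 0.0402] op 0.379 F [-1.2  0.1 -0.5]
 x [-0.329  0.944 -0.021] y [0.664 0.247 0.706] z [ 0.671  0.219 -0.708] tilt 43.5 zx-angle 0.315 xang 1.906
[0.52699534 0.08575319 0.03599916]
```

Emit:
drive_tool --moves '[[[0.3, 0, 0, 0.015, 0], [0.3, 0, 0, 0.03, 0], [0.3, 0, 0, 0.035, 0], [0.3, 0, 0, 0.04, 0], [0.3, 0.005, 0, 0.04, 0], [0.3, 0.005, -0.02, 0.03, -0.09], [0.3, 0, -0.035, 0.01, -0.09], [0.3, 0, -0.035, 0, -0.09], [0.3, 0, -0.035, 0, -0.09], [0.3, 0, -0.035, 0, 0], [0.3, 0, -0.03, 0, 0], [0.3, 0, 0, 0, 0]]]'

```text
clock: 20.4
ee_pos: [0.5289, -0.1108, 0.2491]
eef_rot: [[0.036, 0.708, 0.706], [0.999, -0.012, -0.038], [-0.018, 0.707, -0.707]]
contact_force: [0.3, -0.9, -1.5]
opening: 0.384
```

```bash
python3 -c "
from h import *
s=st();print(s['ee_pos']+.006*s['eef_rot'][:,2])
S=capture('scene');save('sc9',S)
S=capture('top');save('top9',S[150:330,280:480],4)
P=proj('scene',[[.602,-.241,.044]]);print(P)"
```

```text
t 20.4 q [-0.425 -0.739  2.057  0.293  1.092 -2.003] p [ 0.5289 -0.1108  0.2491] op 0.384 F [ 0.3 -0.9 -1.5]
 x [ 0.036  0.999 -0.018] y [ 0.708 -0.012  0.707] z [ 0.706 -0.038 -0.707] tilt 44.9 zx-angle -0.054 xang 1.535
[ 0.53316513 -0.11104891  0.24483902]
[[329.70481863 164.25157957]]
```

View pics/sc9.png

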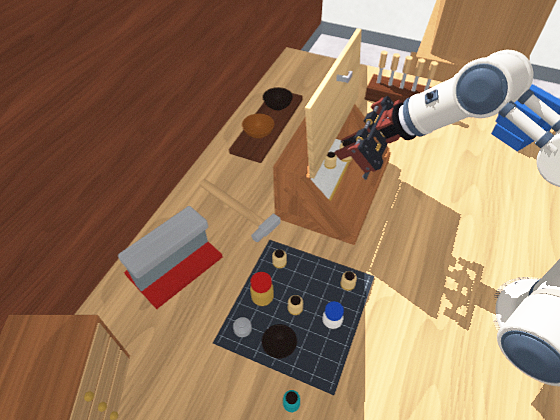

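View pics/top9.png

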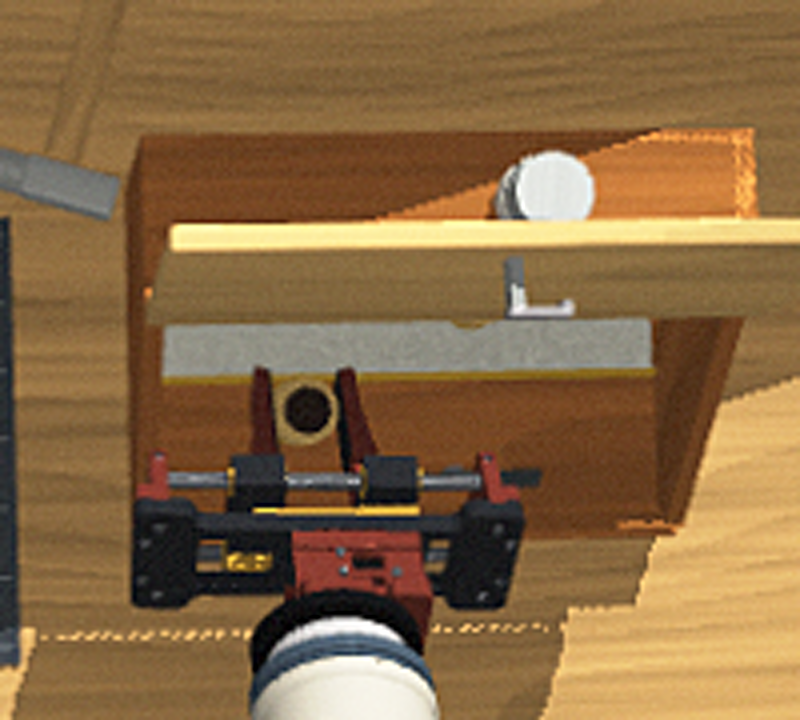

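The second stopper is held upright (top-crop (308,408)), and the three cream ones left on the mat have not moved. The first stopper's brass band shows at (468,323). Moving to the second entry waypoint.

Emit:
drive_tool --moves '[[[0.3, -0.012, -0.022, -0.015, 0], [0.3, -0.008, -0.02, -0.012, 0], [0.3, 0, 0, 0, 0]]]'

```text
clock: 20.8
ee_pos: [0.5095, -0.1465, 0.2221]
eef_rot: [[0.026, 0.707, 0.707], [1.0, -0.007, -0.03], [-0.016, 0.707, -0.707]]
contact_force: [1.1, 1.0, -0.2]
opening: 0.385
```

```bash
python3 -c "
from h import *
s=st();print(s['ee_pos']+.006*s['eef_rot'][:,2])
print(onz('top',(280+468/4-.4,150+325/4-.4),.048))"
```

```text
t 20.8 q [-0.563 -0.759  2.116  0.405  1.104 -2.17 ] p [ 0.5095 -0.1465  0.2221] op 0.385 F [ 1.1  1.  -0.2]
 x [ 0.026  1.    -0.016] y [ 0.707 -0.007  0.707] z [ 0.707 -0.03  -0.707] tilt 45.0 zx-angle -0.042 xang 1.545
[ 0.51369299 -0.14667741  0.21782541]
[ 0.58718561 -0.24068826  0.048     ]
```

Emit:
drive_tool --moves '[[[0.3, 0.018, -0.004, -0.026, 0], [0.3, 0.02, -0.004, -0.028, 0], [0.3, 0.02, -0.004, -0.028, 0], [0.3, 0.015, -0.003, -0.018, 0], [0.3, 0, 0, 0, 0]]]'

```text
clock: 21.3
ee_pos: [0.5877, -0.1535, 0.1247]
eef_rot: [[0.019, 0.701, 0.713], [1.0, -0.001, -0.026], [-0.018, 0.713, -0.701]]
contact_force: [0.6, -0.1, -1.1]
opening: 0.383
```

```bash
python3 -c "
from h import *
s=st();print(s['ee_pos']+.006*s['eef_rot'][:,2])
"
```

```text
t 21.3 q [-0.475 -0.462  2.108  0.436  0.8   -2.227] p [ 0.5877 -0.1535  0.1247] op 0.383 F [ 0.6 -0.1 -1.1]
 x [ 0.019  1.    -0.018] y [ 0.701 -0.001  0.713] z [ 0.713 -0.026 -0.701] tilt 45.5 zx-angle -0.036 xang 1.552
[ 0.59192765 -0.15365181  0.12045541]
```

Emit:
drive_tool --moves '[[[0.3, 0.006, -0.003, -0.014, 0], [0.3, 0.003, -0.002, -0.014, 0], [0.3, 0, 0, -0.004, 0], [0.3, 0, 0, 0, 0]]]'

```text
clock: 21.7
ee_pos: [0.5987, -0.1534, 0.0958]
eef_rot: [[0.012, 0.699, 0.715], [1.0, 0.004, -0.021], [-0.017, 0.715, -0.699]]
contact_force: [-0.4, 0.0, -0.2]
opening: 0.383
```

```bash
python3 -c "
from h import *
s=st();print(s['ee_pos']+.006*s['eef_rot'][:,2])
"
```

```text
t 21.7 q [-0.467 -0.399  2.117  0.471  0.732 -2.273] p [ 0.5987 -0.1534  0.0958] op 0.383 F [-0.4  0.  -0.2]
 x [ 0.012  1.    -0.017] y [0.699 0.004 0.715] z [ 0.715 -0.021 -0.699] tilt 45.7 zx-angle -0.029 xang 1.559
[ 0.60301074 -0.15352013  0.09162874]
```

Emit:
drive_tool --moves '[[[0.3, -0.001, -0.001, -0.007, 0], [0.3, 0, 0, -0.005, 0], [0.3, 0, 0, -0.002, 0], [0.3, 0, 0, 0, 0]]]'

```text
clock: 22.1
ee_pos: [0.598, -0.1547, 0.084]
eef_rot: [[0.013, 0.696, 0.718], [1.0, 0.005, -0.022], [-0.019, 0.718, -0.696]]
contact_force: [-0.2, 1.0, 0.4]
opening: 0.379
```

```bash
python3 -c "
from h import *
s=st();print(s['ee_pos']+.006*s['eef_rot'][:,2])
"
```

```text
t 22.1 q [-0.47  -0.388  2.133  0.491  0.706 -2.299] p [ 0.598  -0.1547  0.084 ] op 0.379 F [-0.2  1.   0.4]
 x [ 0.013  1.    -0.019] y [0.696 0.005 0.718] z [ 0.718 -0.022 -0.696] tilt 45.9 zx-angle -0.031 xang 1.558
[ 0.60231604 -0.15484156  0.07987014]
```

Emit:
drive_tool --moves '[[[0.3, 0, 0, -0.003, 0], [0.3, 0, 0, -0.001, 0], [0.3, 0, 0, -0.001, 0]]]'

```text
clock: 22.4
ee_pos: [0.5984, -0.1552, 0.0799]
eef_rot: [[0.013, 0.695, 0.719], [1.0, 0.005, -0.023], [-0.019, 0.719, -0.694]]
contact_force: [1.0, 1.5, 2.8]
opening: 0.379
```

Contact: 2.8 N upward with the foot computed at 43.8 mm. Release and withdraw, then clear away to +y at height.

Emit:
drive_tool --moves '[[[0.55, 0, 0, 0, 0], [0.55, 0, 0, 0, 0], [0.55, 0, 0, 0, 0], [0.55, -0.01, 0, 0.012, 0], [0.55, -0.02, 0, 0.022, 0], [0.55, -0.025, 0, 0.027, 0], [0.55, -0.025, 0, 0.03, 0], [0.55, -0.01, 0, 0.035, 0], [0.55, 0, 0.02, 0.04, 0], [0.55, 0, 0.04, 0.03, 0], [0.55, 0, 0.045, 0.02, 0], [0.55, 0, 0.045, 0.02, 0], [0.55, 0, 0.045, 0.01, 0], [0.55, 0, 0.045, 0, 0], [0.55, 0, 0.045, 0, 0], [0.55, 0, 0.04, 0, 0], [0.55, 0, 0.03, 0, 0], [0.55, 0, 0, 0, 0]]]'

```text
clock: 24.2
ee_pos: [0.4986, 0.2129, 0.3373]
eef_rot: [[0.021, 0.689, 0.724], [1.0, -0.007, -0.022], [-0.01, 0.725, -0.689]]
contact_force: [0.6, -0.4, 0.1]
opening: 0.553
```

```bash
python3 -c "
from h import *
s=st()
S=capture('scene');np.save('s10.npy',S);save('sc10',S);save('sc10c',S[125:240,270:400],5)
T=capture('top');save('top10',T);save('top10c',T[150:330,280:480],4)"
```

```text
t 24.2 q [ 0.597 -0.619  1.84  -0.465  1.25  -0.964] p [0.4986 0.2129 0.3373] op 0.553 F [ 0.6 -0.4  0.1]
 x [ 0.021  1.    -0.01 ] y [ 0.689 -0.007  0.725] z [ 0.724 -0.022 -0.689] tilt 46.4 zx-angle -0.031 xang 1.55
```

View pics/sc10.png

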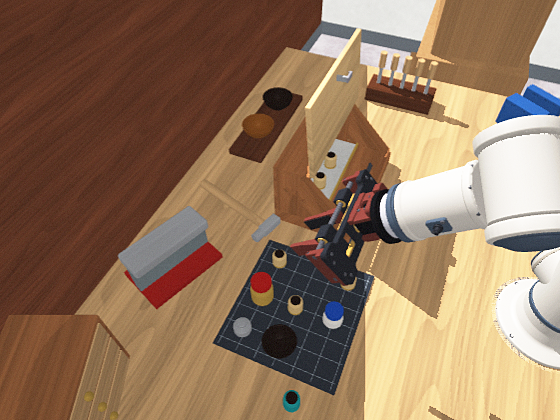

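View pics/sc10c.png

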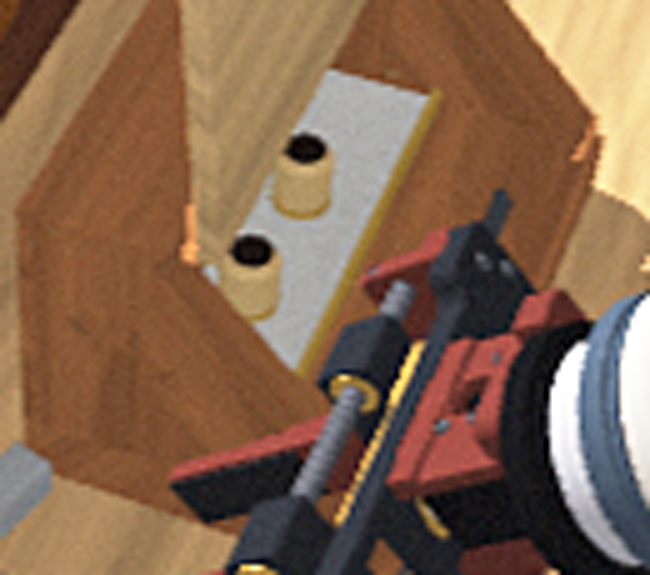

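View pics/top10.png

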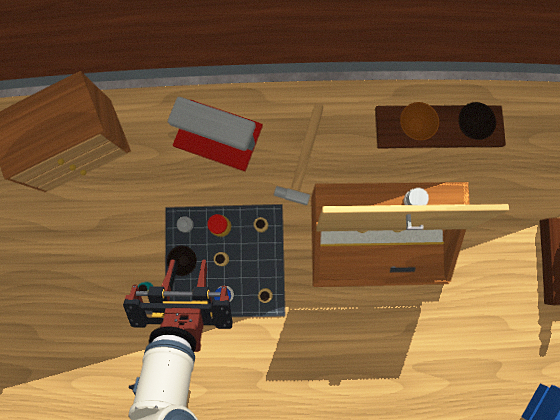

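```bash
python3 -c "
from h import *
# door free-edge front/inner corners, near and far ends
print(tri((309,107.5),(323,211)), tri((360.5,30),(508,209)))
print(sense()['contact_force'].round(1))
sign_off()"
```

```text
(array([ 0.60169253, -0.03637637,  0.38176822]), np.float64(0.0007767018258542142)) (array([ 0.59772935, -0.37063464,  0.37688032]), np.float64(5.824163719593913e-05))
[-0.8 -0.2  0.1]
the job is handed in; nothing more can be done
```

I pressed the door in at its brass plate, which freed the catch, and it swung fully open. Two stoppers from the mat now stand upright in the tray behind the lip, at about (0.603, -0.241) and (0.602, -0.155). I handed the job in at about 24 s of the 72 s allowed; it reports no verdict.

**How:** A vertical tool could not get the stoppers past the lip under the roof. I first tilted the tool about 40° outward by driving it past its reach in free air, then used that tilt for the press, both picks and both placings.

**Last checks:**
- **Door:** its free edge is at about x 0.60, z 0.38, roughly above the hinge line, so it stands upright at about 2.4 rad.
- **Stoppers in the tray:** both show upright behind the lip in the last scene view, and the second also touched down at the expected 44 mm.
- **Stoppers on the mat:** the other three are at the same pixels as at the start.
- **Bystanders:** the tin, hammer, jar, weight and turquoise look-alike showed no movement. The gripper partly hid the bowl, glue pot and look-alike in the last top view, but the last scene view shows them in place.
- **Robot:** it was clear of everything, with about 0 N on the tool.

**Disagreements:**
- **Heights:** triangulated heights came out 3–6 mm below the text's values.
- **Lip:** its front edge measured about 5 mm nearer the robot than predicted, which the target I chose allowed for.
- **Tilt:** it drifted from 38° to about 46° over the run, without harm.
- **Joint 3:** it read 0.169 against the listed 0.17 limit while I was tilting the tool, which I took as rounding.

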